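# Tighten the bench can opener's recessed clamp screw with its hex key

### The arm

A 7-joint arm with a two-finger parallel gripper is mounted at the origin on the work surface. World frame = base frame: x ahead of the robot, y to its left, z up, the work surface at z = 0. Lengths are in m, angles in rad, forces in N, time in s.
With the tool pointing down it reaches from about 0.35 to 0.9 m from the base axis. Payload 19.9 kg.
Tool frame: the origin (TCP) lies midway between the tips of the shut fingers; the grasp point (between the pads) lies 19 mm behind it; x points along the fingers, y is the direction in which the jaws open and shut, and the axes are right-handed (so a half turn about x gives the same grasp; the last joint's range is limited). The gripper opens to 85 mm and grips with 20 to 120 N. Pads are 22 mm wide; open, the fingers measure 114 mm over their backs; the gripper's body (76 mm by 85 mm) begins 54 mm behind the grasp point. The pads swing forward as they close: fully open they stand 13 mm farther back than shut.
Start: joints at [1.147, 0.417, -0.01, 1.614, 0.005, 1.111, -0.053], TCP at [0.233, -0.58, 0.231] pointing down, gripper open.
Joint ranges: [-2.81, 2.81], [-0.39, 2.02], [-1.27, 1.25], [0.06, 2.57], [-1.19, 4.33], [0.19, 2], [-2.82, 2.82]. Speed limits (rad/s): [1.89, 1.89, 2.39, 2.39, 3.01, 3.01, 3.01].

### API

Orientations are given as a unit quaternion [w, x, y, z].
In Python, from station import readout, viewer, job gives the robot as it stands.
- The arm moves only by the tool move_arm, never from a script. Its argument "motion" is text: rows parted by semicolons, each of 5 numbers parted by spaces: the finger opening in m, from 0 to 0.0854, then the shift along the world's x, y, z in m, then the turn about the world's z in degrees. A call has 1 to 12 rows; each row shifts and turns the commanded pose from where the row before left it; what a row does not reach is not made up. A row lasts 1/10 s, in which the tool goes at most 50 mm and 8.59 degrees, less where a joint would pass 70% of its speed; a pose out of reach is approached as far as the arm can. A call with a gripper value outside its range is refused whole. The fingers move at their own pace and stop on an object; "force" is the grip in N (left out, the last holds). Time passes only in rows, so rows that do not move let the fingers close. It gives the time, the measured TCP pose, the force and the opening at its end, in the units of the state.
- readout.read_state(): the state, without advancing time (a new reading comes with each control period).
- viewer.capture(name): name is "scene" or "top" or "wrist"; returns a dict with "pixels" (384x512x3 uint8, red, green, blue), "fx", "fy", "cx", "cy" (pixels), "k1" (the pictures are not rectified: a ray, as slopes to the right and down, at radius r is drawn at 1 + k1 r^2 times it, then the intrinsics apply), "extrinsics" (4x4, takes a point from camera to world coordinates). Camera axes: x right, y up, looking along -z (the intrinsics and any distortion apply to the point x, -y, -z); pixel columns grow to the right and rows downward; lengths in m; the calibration is good to about 2 mm. A picture is of the moment at which its call begins. There is no depth.
- job.finish_job(): hands the job in, once; it reports no verdict.
The state is a dict: "clock": time; "joint_positions": joint angles; "joint_vel": joint speeds; "tau": joint torques, N m; "tool_pos": TCP position; "tool_rot": TCP orientation; "force": force on the tool from outside, world axes, zero at the start; "ft_torque": the same for the moment, N m; "width": finger opening in m.
Only numpy, scipy, OpenCV 4.12 (cv2) and the standard library are available. Lean on these libraries where they do the work, as an engineer would, in place of code of your own. Each camera call takes 0.05 s, during which the arm holds its last target.

### The job

The can opener's clamp screw has worked loose: push the yellow-tabbed swing cover well aside, take the blue-handled hex key from the rack, feel for the recessed hex socket and push the key fully to its bottom. Turn the screw clockwise with the key, regrasping as needed, until the red tab on the screw rests against the green stop, then let go and leave the key standing in the socket. Do not turn the screw by its head or tab, and leave the orange key and everything else on the bench standing where it is.

Things in the scene. Friction and masses are not known exactly. Their poses are not given: they have to be found in the camera images.
- base: Fixed base plate of the can opener, aluminium, 130 (x) x 240 (y) x 10 mm; origin: underside centre, on the bench. The screw's socket axis is 55 mm from it towards base -y; the upright column 85 mm towards base +y.
- socket_mouth (a point): Fixed. Centre of the socket's mouth, on its vertical axis, 55 mm above the bench; yaw = the base's. Mouth round and flared (28 mm wide, narrowing to 22 mm in 4 mm), round for 4 mm, then a hexagon 18.5 mm across flats, 22 mm deep. The hexagon's angle is not given, feel for it: a key turned up to 60 degrees drops in somewhere, with about 10 degrees of play either way.
- socket_floor (a point): Fixed. Centre of the socket's floor, 30 mm below socket_mouth.
- screw (a joint): Screw angle, rad: grows clockwise seen from above, 0 (loose) to 2.8 (its stop: red tab against the green lug, 36 mm from the socket axis on the base's -x side). Starts between 0 and 0.4. Stays where left; needs about 0.2 N m. Its head is a steel cylinder 48 mm across, top at 55 mm above the bench.
- red_tab (a point): Top of the red tab's outer end, 37 mm from the socket axis, 45 mm above the bench; it turns with the screw.
- cover (a joint): Angle of the swing cover about the vertical pin at cover_pivot, rad: 0 = right over the socket, up to 1.75 = swung aside; grows anticlockwise seen from above. Starts between 0 and 0.35. Stays where left (about 1 N at the tab moves it). From about 1.0 the key passes freely; about 1.4 is well aside.
- cover_pivot (a point): Fixed. The cover's vertical pin, 50 mm from the socket axis on the base's +x side; this point is at the height of the cover plate's top, 63 mm above the bench (pin head to 70 mm). The cover plate is 5 mm thick, 50 mm wide and reaches 76 mm from the pin.
- cover_tab (a point): Middle of the yellow upright tab on the cover, 60 mm from the pin along the cover, 78 mm above the bench. The tab is 30 mm long along the cover, 5 mm thick, its top 90 mm above the bench and its foot (the plate's top) at 63 mm. At cover angle 0 it lies on the base's -x side of the pin; push it towards the base's -y side.
- column_top (a point): Fixed. Top of the can opener's upright column (255 mm above the bench), 140 mm from the socket axis on the base's +y side. Collar 70 x 60 mm up to 90 mm high, column 24 mm square, gear head 50 x 50 mm between 165 and 225 mm high, crank with a blue ball on the far +y side up to 302 mm high.
- key_grip (a point): Centre of the blue grip, a 32 mm cube, sides along the key's own x and y. Upright key, 0.19 kg: under the grip a round collar (36 mm across, 14 mm high), then a hexagonal steel shaft 17 mm across flats, 75 mm long, last 5 mm tapered; two of its corners lie on the key's x axis. It starts hanging by the collar in the rack, this point 135 mm above the bench; lifts straight up.
- rack: Fixed steel key rack, foot 70 x 220 mm; origin: underside centre, on the bench. Plate top 105 mm above the bench with two 24 mm notches, open towards the robot, 54.5 mm either side of the origin along the rack's y. Either key may hang in either notch.
- key_tip (a point): Centre of the lower end of the blue key's shaft, 105 mm below key_grip.
- small_key_grip (a point): Centre of the orange grip of another key, same shape but with a 10 mm shaft, hanging in the other notch, 109 mm away. Leave it.
- jar_a_mid (a point): Middle of a spice jar with red cap, 48 mm across, 100 mm high. Leave it.
- jar_b_mid (a point): Middle of a second such jar. Leave it.
- jar_c_mid (a point): Middle of a third such jar. Leave it.
- can_mid (a point): Middle of a green-labelled food can, 90 mm across, 110 mm high. Leave it.
- cup_mid (a point): Middle of a steel cup, 76 mm across, 60 mm high. Leave it.
- bowl_mid (a point): Middle of a steel mixing bowl, 130 mm across, 60 mm high. Leave it.
- spatula_grip (a point): A point on the handle of a spatula lying on the bench at the robot's right. Leave it.

How it is judged:
By the outcome, as a careful person would: the job done as asked, in the order asked, and still so for the second after the job is handed in, with the robot touching nothing.
It also fails if it takes over 72 s, if anything falls off the work surface, if the arm or the gripper's body presses on something with over 40 N, if the wrist force passes 120 N, or if a joint passes its speed limit or range.

## Working session

There is one attempt and no reset: what is moved stays moved. The work goes in short steps, Python scripts to look and compute and a tool call to move; the robot and the scene stay as the last step left them, time stands still between calls to the robot, and variables do not carry over. Pictures are saved under pics/ and viewed, and the job is handed in when it is done.

Besides the shell and the picture viewer there is one more tool, called by a JSON object that holds its "api" and its "payload", one argument or row to a line. move_arm: Moves the arm, as the interface text tells. Its arguments: {"type":"object","properties":{"motion":{"type":"string"},"force":{"type":"number"}},"required":["motion"]}

```bash
mkdir -p pics; ls
python3 - <<'E'
from station import readout, viewer, job
import cv2, numpy as np
s=readout.read_state()
print({k:np.round(v,3) for k,v in s.items()})
for n in ["scene","top","wrist"]:
    c=viewer.capture(n)
    cv2.imwrite(f"pics/{n}0.png",cv2.cvtColor(c["pixels"],cv2.COLOR_RGB2BGR))
    print(n,c["fx"],c["cx"],c["cy"],c["k1"],np.round(c["extrinsics"],3).tolist())
E
```

```text
pics
{'clock': np.float64(0.0), 'joint_positions': array([ 1.147,  0.418, -0.01 ,  1.614,  0.005,  1.111, -0.053]), 'joint_vel': array([ 0.001, -0.001, -0.   , -0.   , -0.001,  0.   ,  0.   ]), 'tau': array([-1.0000e-03, -8.6444e+01,  6.7800e-01, -4.3491e+01,  1.9000e-02,
        7.0000e-03, -0.0000e+00]), 'tool_pos': array([ 0.233, -0.579,  0.231]), 'tool_rot': array([-0.134, -0.694, -0.135,  0.694]), 'force': array([0.332, 0.124, 0.602]), 'ft_torque': array([ 0.016, -0.02 ,  0.007]), 'width': np.float64(0.086)}
scene 419.36650324134945 255.5342104621269 185.0063502908912 -0.05222937958787405 [[-0.181, -0.672, 0.718, 1.57], [0.983, -0.136, 0.12, 0.034], [0.017, 0.728, 0.685, 1.11], [0.0, 0.0, 0.0, 1.0]]
top 378.3572303122416 256.19418839099785 183.44339991006066 -0.11396608659564075 [[0.027, 0.987, -0.16, 0.39], [-1.0, 0.025, -0.014, -0.129], [-0.01, 0.16, 0.987, 1.334], [0.0, 0.0, 0.0, 1.0]]
wrist 278.06370504354857 255.8824384378004 190.32360483432495 -0.033822766838813155 [[0.373, 0.881, 0.291, 0.308], [-0.928, 0.354, 0.115, -0.551], [-0.002, -0.312, 0.95, 0.373], [0.0, 0.0, 0.0, 1.0]]
```

View pics/scene0.png

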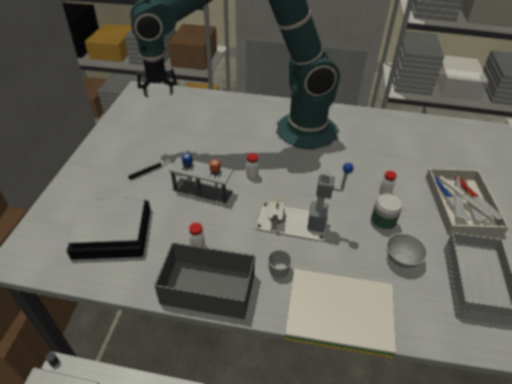

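View pics/top0.png

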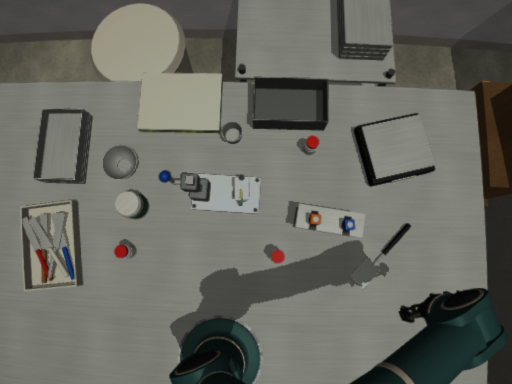

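View pics/wrist0.png

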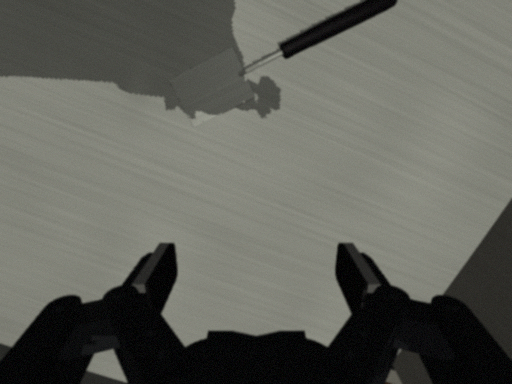

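The top view shows the base plate near (225,193) with its column to the left. The blue key is at (349,224), the orange key at (315,218), and red-capped jars at (278,256), (121,251) and (312,142). I'll write the helpers and zoom in.

```bash
cat > h.py <<'E'
from station import readout, viewer, job
import cv2, numpy as np
from scipy.spatial.transform import Rotation as R
def cap(n,save=None):
    c=viewer.capture(n); c["bgr"]=cv2.cvtColor(c["pixels"],cv2.COLOR_RGB2BGR)
    if save: cv2.imwrite(f"pics/{save}.png",c["bgr"])
    return c
def KD(c):
    return np.array([[c["fx"],0,c["cx"]],[0,c["fy"],c["cy"]],[0,0,1]]),np.array([c["k1"],0,0,0.])
def ray(c,uv):
    K,D=KD(c); p=cv2.undistortPoints(np.array([[uv]],float),K,D)[0,0]
    E=np.array(c["extrinsics"]); d=E[:3,:3]@np.array([p[0],-p[1],-1]); return E[:3,3],d/np.linalg.norm(d)
def onz(c,uv,z):
    o,d=ray(c,uv); return o+d*(z-o[2])/d[2]
def proj(c,P):
    K,D=KD(c);E=np.array(c["extrinsics"]); q=(np.atleast_2d(P)-E[:3,3])@E[:3,:3]; q=q*[1,-1,-1]
    return cv2.projectPoints(q.reshape(-1,1,3),np.zeros(3),np.zeros(3),K,D)[0].reshape(-1,2)
def tri(c1,u1,c2,u2):
    o1,d1=ray(c1,u1);o2,d2=ray(c2,u2)
    A=np.array([d1,-d2]).T; t=np.linalg.lstsq(A,o2-o1,rcond=None)[0]
    a=o1+t[0]*d1;b=o2+t[1]*d2; return (a+b)/2,np.linalg.norm(a-b)
def mask(c,hue,s=100,v=50,roi=None):
    h=cv2.cvtColor(c["bgr"],cv2.COLOR_BGR2HSV); m=np.zeros(h.shape[:2],np.uint8)
    for lo,hi in hue: m|=cv2.inRange(h,(lo,s,v),(hi,255,255))
    if roi is not None:
        k=np.zeros_like(m);x0,y0,x1,y1=roi;k[y0:y1,x0:x1]=255;m&=k
    return m
def blobs(m,mina=4):
    n,l,st,ce=cv2.connectedComponentsWithStats(m); return [(np.round(ce[i],1).tolist(),st[i].tolist()) for i in range(1,n) if st[i,4]>=mina]
def zoom(c,roi,f,save):
    x0,y0,x1,y1=roi; cv2.imwrite(f"pics/{save}.png",cv2.resize(c["bgr"][y0:y1,x0:x1],None,fx=f,fy=f,interpolation=cv2.INTER_CUBIC))
def st():
    s=readout.read_state(); print("t",round(float(s["clock"]),2),"pos",np.round(s["tool_pos"],4),"F",np.round(s["force"],1),"T",np.round(s["ft_torque"],2),"w",round(float(s["width"]),4))
    M=R.from_quat(np.roll(s["tool_rot"],-1)).as_matrix(); print("x",np.round(M[:,0],3),"y",np.round(M[:,1],3),"jaw yaw",round(float(np.degrees(np.arctan2(M[1,1],M[0,1]))),2)); return s
E
python3 - <<'E'
from h import *
t=cap("top");s=cap("scene")
zoom(t,(155,160,385,300),3.4,"top1");zoom(s,(160,140,350,250),4,"scene1")
for n,c in(("top",t),("scene",s)):
    for nm,hu in(("blue",[(100,130)]),("red",[(0,4),(174,180)]),("orange",[(5,15)]),("yellow",[(20,34)]),("green",[(40,85)])):
        print(n,nm,[b for b in blobs(mask(c,hu,90,40)) if 100<b[0][1]<290])
st()
E
```

```text
top blue [([164.4, 176.0], [159, 171, 12, 11, 103]), ([348.9, 224.1], [344, 219, 11, 12, 82]), ([68.1, 262.1], [62, 247, 12, 32, 152])]
top red [([312.1, 141.6], [306, 135, 13, 14, 136]), ([120.5, 251.0], [114, 245, 14, 13, 145]), ([42.5, 262.0], [36, 249, 13, 29, 119]), ([277.3, 256.1], [271, 250, 14, 13, 147]), ([50.6, 278.1], [49, 277, 4, 3, 9])]
top orange [([494.0, 136.6], [481, 81, 31, 107, 1508]), ([485.7, 201.8], [484, 199, 4, 7, 25]), ([314.3, 218.6], [309, 213, 12, 12, 104]), ([43.4, 253.9], [40, 249, 7, 13, 48]), ([43.4, 275.5], [41, 265, 6, 18, 60])]
top yellow [([146.5, 131.0], [141, 131, 12, 1, 12]), ([169.5, 131.0], [155, 131, 30, 1, 30]), ([205.0, 132.0], [191, 132, 29, 1, 29]), ([241.0, 194.0], [241, 190, 1, 9, 9])]
top green [([150.0, 130.0], [143, 130, 15, 1, 15]), ([201.5, 131.0], [196, 131, 12, 1, 12]), ([215.0, 131.0], [211, 131, 9, 1, 9]), ([240.0, 203.0], [239, 202, 3, 3, 9])]
scene blue [([186.9, 159.7], [182, 154, 10, 12, 79]), ([347.7, 167.4], [344, 163, 9, 10, 70]), ([442.3, 187.2], [435, 177, 16, 19, 70])]
scene red [([252.0, 156.9], [247, 153, 11, 9, 89]
[... 300 characters left out ...]
25]), ([8.3, 218.6], [0, 195, 26, 50, 557])]
scene yellow [([276.8, 200.2], [276, 198, 2, 5, 6])]
scene green [([281.7, 126.9], [280, 124, 5, 7, 15]), ([331.0, 124.8], [330, 124, 3, 3, 4]), ([288.8, 127.2], [288, 126, 3, 3, 5]), ([329.0, 130.3], [327, 129, 5, 4, 7]), ([326.2, 134.2], [325, 134, 3, 2, 4]), ([312.5, 141.4], [303, 136, 16, 11, 50]), ([326.8, 138.2], [324, 136, 6, 5, 11]), ([298.2, 141.5], [297, 139, 3, 6, 6]), ([312.2, 138.2], [311, 138, 3, 2, 4]), ([302.0, 143.5], [301, 143, 3, 2, 4]), ([383.2, 221.5], [373, 214, 23, 13, 149])]
t 0.25 pos [ 0.2334 -0.5796  0.231 ] F [-1.1 -0.3 -0.1] T [ 0.02 -0.01 -0.01] w 0.0852
x [-0.     0.001 -1.   ] y [ 0.374 -0.928 -0.001] jaw yaw -68.07
```

```bash
ls pics
```

```text
scene0.png
scene1.png
top0.png
top1.png
wrist0.png
```

View pics/top1.png

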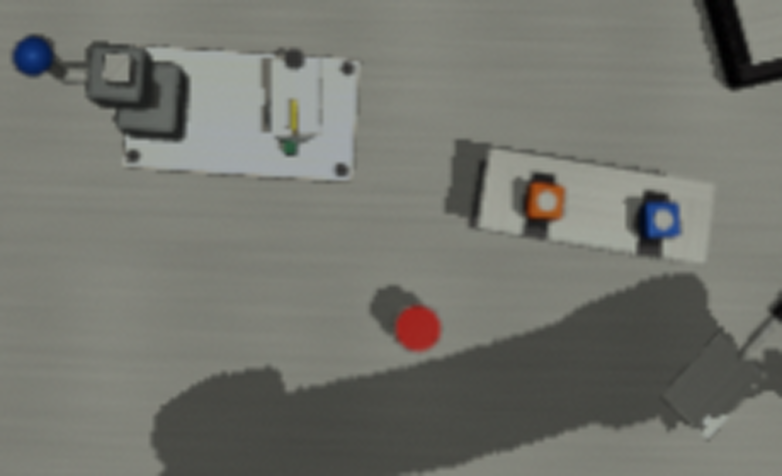

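View pics/scene1.png

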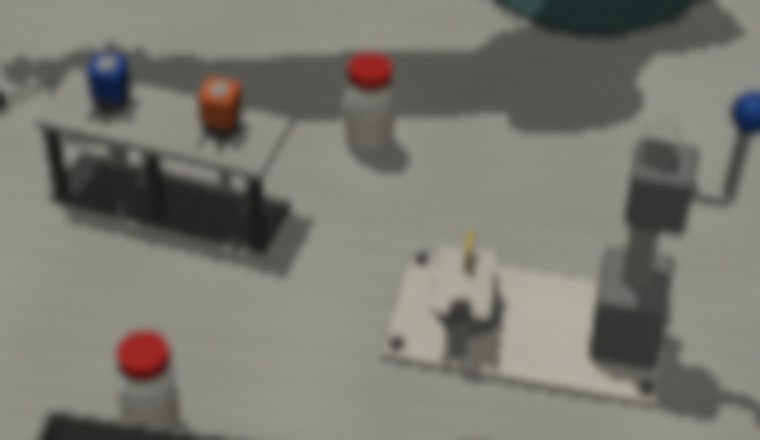

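Run:
```python
from h import *
t=cap("top");s=cap("scene")
g=cv2.cvtColor(t["bgr"],cv2.COLOR_BGR2GRAY)
hsv=cv2.cvtColor(t["bgr"],cv2.COLOR_BGR2HSV)
for p in [(215,190),(250,205),(225,220),(330,228),(300,190),(365,240)]: print(p,hsv[p[1],p[0]])
def plate(roi,lo,z,save):
    x0,y0,x1,y1=roi
    m=np.zeros_like(g); m[y0:y1,x0:x1]=(g[y0:y1,x0:x1]>lo)*255
    m=cv2.morphologyEx(m,cv2.MORPH_OPEN,np.ones((3,3)))
    cs,_=cv2.findContours(m,cv2.RETR_EXTERNAL,cv2.CHAIN_APPROX_NONE)
    c=max(cs,key=cv2.contourArea)
    W=np.array([onz(t,p[0].astype(float),z)[:2] for p in c],np.float32)
    r=cv2.minAreaRect(W); print(save,len(c),r)
    im=t["bgr"].copy(); cv2.drawContours(im,[c],-1,(0,0,255),1)
    cv2.imwrite(f"pics/{save}.png",cv2.resize(im[y0:y1,x0:x1],None,fx=5,fy=5))
plate((175,165,275,220),150,0.01,"pl_base")
plate((285,195,375,245),150,0.105,"pl_rack")
for nm,u1,u2,z in (("blue",(348.9,224.1),(186.9,159.7),.135),("orange",(314.3,218.6),(214.4,165.7),.135),("jarA",(277.3,256.1),(252,156.9),.1),("jarC",(312.1,141.6),(195.2,228.3),.1)):
    print(nm,tri(t,u1,s,u2), onz(t,u1,z))
print("pin",onz(t,(241.2,177.1),.07),"lug",onz(t,(240,203),.05),"tab",onz(t,(241,194),.085), onz(t,(241,190),.09), onz(t,(241,198),.09))
```

```text
(215, 190) [ 55   9 166]
(250, 205) [101  12 169]
(225, 220) [ 38  16 127]
(330, 228) [ 43  14 164]
(300, 190) [ 33  18 127]
(365, 240) [ 30  16 131]
pl_base 250 ((0.567450761795044, -0.007725931704044342), (0.22196632623672485, 0.12650707364082336), 87.71214294433594)
pl_rack 179 ((0.46971866488456726, -0.38937321305274963), (0.1485532969236374, 0.0746707171201706), 81.77106475830078)
blue (array([ 0.46044945, -0.40859658,  0.13110589]), np.float64(0.0032776347178064664)) [ 0.46052556 -0.40934222  0.135     ]
orange (array([ 0.47573444, -0.29945858,  0.1334382 ]), np.float64(0.0007703235035115706)) [ 0.4755553  -0.29885299  0.135     ]
jarA (array([ 0.35431042, -0.18582725,  0.09498194]), np.float64(0.00024147705006175005)) [ 0.3544359  -0.18547632  0.1       ]
jarC (array([ 0.73907579, -0.29685407,  0.09293667]), np.float64(7.596444222364503e-05)) [ 0.73707781 -0.29585877  0.1       ]
pin [ 0.61475759 -0.05931822  0.07      ] lug [ 0.52849765 -0.05710219  0.05      ] tab [ 0.55491321 -0.06137652  0.085     ] [ 0.56765165 -0.06120058  0.09      ] [ 0.54089342 -0.06208809  0.09      ]
```

Run:
```python
import cv2,numpy as np
a=cv2.imread("pics/pl_base.png");b=cv2.imread("pics/pl_rack.png");h=max(a.shape[0],b.shape[0]);w=max(a.shape[1],b.shape[1])
c=np.zeros((a.shape[0]+b.shape[0],w,3),np.uint8);c[:a.shape[0],:a.shape[1]]=a;c[a.shape[0]:,:b.shape[1]]=b;cv2.imwrite("pics/pl.png",c)
```

```text
(no output)
```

View pics/pl.png

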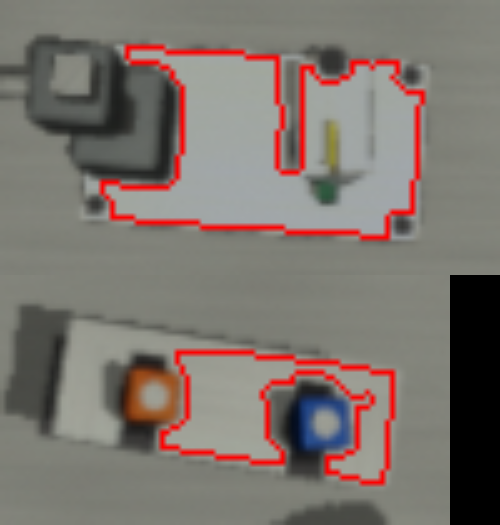

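Holding these against the given sizes:
- **Keys:** blue to orange is 111 mm, against 109 given.
- **Cover:** pin to tab is 60 mm, as given.
- **Base:** yaw is about -2.3° and the socket is near (0.566, -0.056).
- **Rack:** yaw is about -8°.

The cover angle comes out near 0.08 rad. Next I'll move above the +y side of the yellow tab with the fingers shut.

{"api": "move_arm", "payload": {
  "motion": "0 0.023 0.040 0 8.5;0 0.023 0.040 0 8.5;0 0.023 0.040 0 8.5;0 0.023 0.040 0 8.5;0 0.023 0.040 0 8.5;0 0.023 0.040 0 8.5;0 0.023 0.040 0 8.5;0 0.023 0.040 0 8.5;0 0.023 0.040 0 8.5;0 0.023 0.040 0 8.5;0 0.023 0.040 0 8.5;0 0.023 0.040 0 8.5",
  "force": 40
}}

```text
clock: 1.55
tool_pos: [0.5101, -0.0981, 0.2316]
tool_rot: [0.625, 0.33, 0.625, -0.331]
force: [1.2, -1.3, 0.1]
width: 0.0
```

Run:
```python
from h import *
s=st();print(np.round(s["joint_positions"],2))
w=cap("wrist","wrist1")
```

```text
t 1.55 pos [ 0.5101 -0.0981  0.2316] F [ 1.2 -1.3  0.1] T [-0.01 -0.02  0.04] w 0.0
x [ 0.001 -0.    -1.   ] y [0.826 0.563 0.   ] jaw yaw 34.27
[ 0.63  0.27 -0.58  1.86  0.17  1.06  0.57]
```

View pics/wrist1.png

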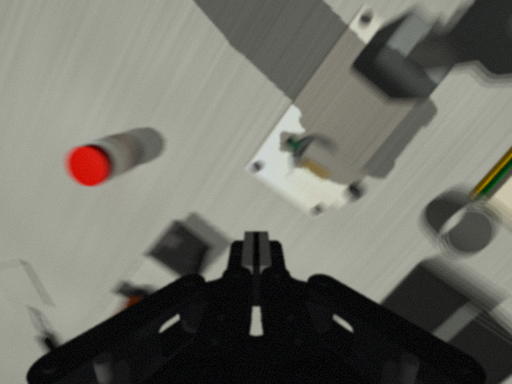

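The wrist view shows the jar at (90,165), the base with the green lug at (290,143), the yellow tab at (315,168) and the pin at (357,190). All are consistent with the top view. Going on to the start point beside the tab.

{"api": "move_arm", "payload": {
  "motion": "0 0.008 0.020 0 8.5;0 0.008 0.020 0 8.5;0 0.009 0.021 0 8.5;0 0.009 0.021 0 8.5;0 0.009 0.003 -0.005 8.5;0 0 0 -0.005 8.5;0 0 0 0 0;0 0 0 0 0"
}}

```text
clock: 2.4
tool_pos: [0.5523, -0.015, 0.2213]
tool_rot: [0.706, 0.033, 0.706, -0.033]
force: [0.2, 0.7, 0.4]
width: -0.0
```

Run:
```python
from h import *
s=st();print(np.round(s["joint_positions"],2))
w=cap("wrist","wrist2")
print("y",blobs(mask(w,[(20,34)],90,60)),"g",blobs(mask(w,[(40,85)],70,30)))
```

```text
t 2.4 pos [ 0.5523 -0.015   0.2213] F [0.2 0.7 0.4] T [ 0.01  0.   -0.02] w -0.0
x [-0.  0. -1.] y [0.093 0.996 0.   ] jaw yaw 84.64
[ 0.58  0.39 -0.76  1.79  0.3   1.08  1.19]
y [([214.5, 185.6], [209, 170, 12, 33, 245]), ([486.4, 293.2], [486, 292, 2, 3, 5]), ([399.0, 299.9], [373, 295, 51, 10, 287])] g [([501.6, 112.7], [488, 79, 24, 67, 1090]), ([222.1, 153.3], [217, 147, 11, 13, 133]), ([488.6, 297.9], [485, 295, 9, 6, 43]), ([406.0, 305.5], [383, 301, 45, 10, 234])]
```

View pics/wrist2.png

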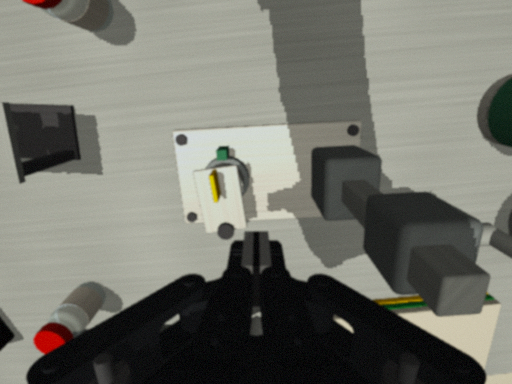

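The wrist view is clear now: lug at (222,153), tab at (214,186), pin at (226,231), plate corner bolts at (182,140), (353,130) and (192,217).

Run:
```python
from h import *
w=cap("wrist");t=cap("top")
pin=onz(w,(226,231),.07);print("pin",pin)
ends=[(209+4,170),(217,201)]
print("tab",onz(w,(214.5,185.6),.08),[onz(w,e,.09) for e in ends])
print("lug",onz(w,(222.1,153.3),.048))
for p in [(182,140),(353,130),(192,217)]: print(p,onz(w,p,.01))
# plate left/bottom edge points
for p in [(174,133),(360,122),(185,222)]: print("corner",p,onz(w,p,.01))
```

```text
pin [ 0.6160851  -0.05703081  0.07      ]
tab [ 0.55671798 -0.06075564  0.08      ] [array([ 0.53721513, -0.05811072,  0.09      ]), array([ 0.57082825, -0.05867892,  0.09      ])]
lug [ 0.52849004 -0.05252508  0.048     ]
(182, 140) [ 0.51333125 -0.10632924  0.01      ]
(353, 130) [0.52110949 0.1098639  0.01      ]
(192, 217) [ 0.61953789 -0.1111914   0.01      ]
corner (174, 133) [ 0.50366074 -0.11488653  0.01      ]
corner (360, 122) [0.51199705 0.11854854 0.01      ]
corner (185, 222) [ 0.62613701 -0.12223226  0.01      ]
```

Run:
```python
from h import *
pin=np.array([.6161,-.057]);hx,hy=.011,.0145
prev=np.array([.5523,-.015])
for c in [0.1,.3,.5,.7,.9,1.1,1.3,1.5,1.65]:
    th=np.radians(177.9)+c; u=np.array([np.cos(th),np.sin(th)]);n=np.array([np.sin(th),-np.cos(th)])
    d=.0025+hy*abs(n[1])+hx*abs(n[0]); p=pin+.058*u+d*n
    print(c,np.round(p,4),np.round((p-prev)*1000,1));prev=p
```

```text
0.1 [ 0.5571 -0.043 ] [  4.8 -28. ]
0.3 [ 0.5551 -0.0534] [ -2.  -10.4]
0.5 [ 0.5551 -0.0647] [  0.  -11.3]
0.7 [ 0.5577 -0.0764] [  2.6 -11.7]
0.9 [ 0.563  -0.0879] [  5.3 -11.5]
1.1 [ 0.5712 -0.0984] [  8.2 -10.5]
1.3 [ 0.582 -0.107] [10.8 -8.6]
1.5 [ 0.595  -0.1131] [13. -6.]
1.65 [ 0.6045 -0.1155] [ 9.5 -2.5]
```

{"api": "move_arm", "payload": {
  "motion": "0 0 0 -0.040 0;0 0 0 -0.040 0;0 0 0 -0.040 0;0 0.005 0 -0.020 0;0 0 0 -0.008 0;0 0 0 0 0"
}}

```text
clock: 3.15
tool_pos: [0.5572, -0.0146, 0.073]
tool_rot: [0.706, 0.032, 0.707, -0.032]
force: [-0.1, -0.4, 1.8]
width: 0.0
```

{"api": "move_arm", "payload": {
  "motion": "0 0 -0.014 0 0;0 0 -0.014 0 0;0 -0.002 -0.010 0 0;0 0 -0.011 0 0;0 0.003 -0.012 0 0;0 0.005 -0.012 0 0"
}}

```text
clock: 3.75
tool_pos: [0.5636, -0.089, 0.0734]
tool_rot: [0.706, 0.031, 0.706, -0.031]
force: [-0.5, 2.0, 0.4]
width: 0.0002
```

Run:
```python
from h import *
st()
```

```text
t 3.75 pos [ 0.5636 -0.089   0.0734] F [-0.5  2.   0.4] T [0.38 0.04 0.02] w 0.0002
x [ 0. -0. -1.] y [ 0.089  0.996 -0.   ] jaw yaw 84.91
```

Contact is light, about 2 N in +y, and the cover is moving. Finishing the arc.

{"api": "move_arm", "payload": {
  "motion": "0 0.008 -0.010 0 0;0 0.011 -0.009 0 0;0 0.013 -0.006 0 0;0 0.009 -0.002 0 0;0 0 0 0 0"
}}

```text
clock: 4.25
tool_pos: [0.6054, -0.115, 0.073]
tool_rot: [0.707, 0.031, 0.706, -0.031]
force: [-0.8, 0.4, -0.0]
width: -0.0001
```

Run:
```python
from h import *
st();t=cap("top");zoom(t,(190,150,290,230),7,"top3");cap("wrist","wrist3")
```

```text
t 4.25 pos [ 0.6054 -0.115   0.073 ] F [-0.8  0.4 -0. ] T [ 0.05 -0.03  0.  ] w -0.0001
x [ 0.  0. -1.] y [0.089 0.996 0.   ] jaw yaw 84.91
```

View pics/top3.png

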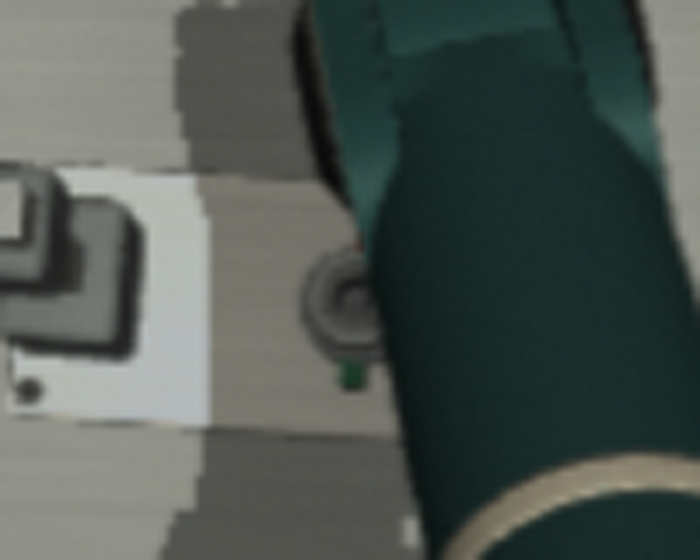

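View pics/wrist3.png

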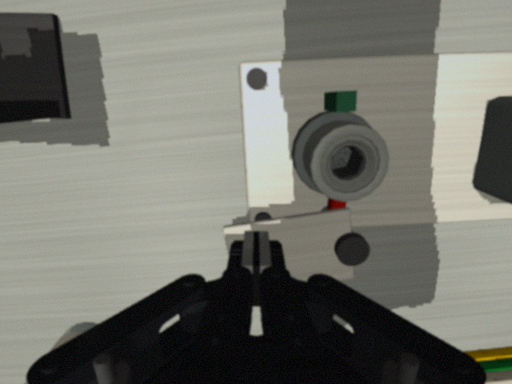

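The cover is swung well aside and the socket shows at (348,158). The red tab is at (337,204), on the pin side, and the green lug at (341,101). Zooming in to gauge the hexagon's angle and the socket centre.

Run:
```python
from h import *
w=cap("wrist");zoom(w,(280,80,410,270),4,"w4")
g=cv2.cvtColor(w["bgr"],cv2.COLOR_BGR2GRAY)
x0,y0,x1,y1=325,135,372,182
e=g[y0:y1,x0:x1]; e=cv2.resize(cv2.normalize(e,None,0,255,cv2.NORM_MINMAX),None,fx=12,fy=12,interpolation=cv2.INTER_CUBIC);cv2.imwrite("pics/w4b.png",e)
print("mouth",onz(w,(348,158),.055))
m=mask(w,[(0,6),(174,180)],100,50,(300,150,400,260));print(blobs(m));b=blobs(m)[0][0];print("redtab",onz(w,b,.045))
```

```text
mouth [ 0.56261788 -0.05719728  0.055     ]
[([336.6, 204.8], [328, 200, 18, 11, 133]), ([327.0, 207.8], [326, 206, 3, 4, 5])]
redtab [ 0.59575605 -0.06112545  0.045     ]
```

View pics/w4.png

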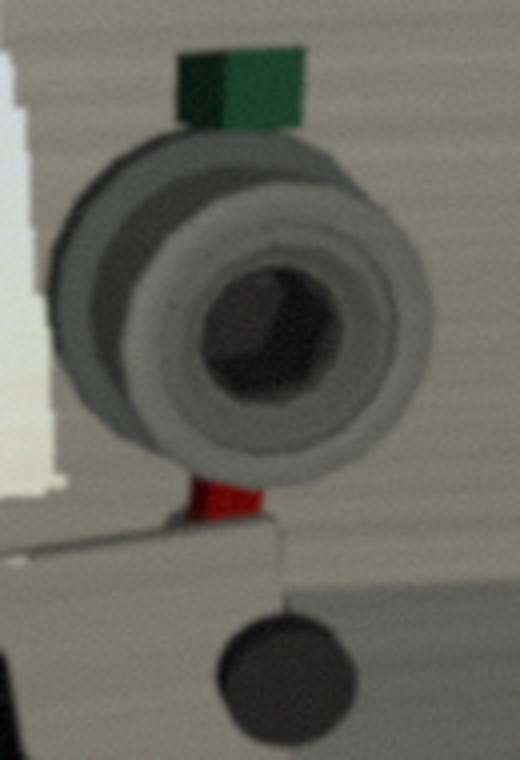

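View pics/w4b.png

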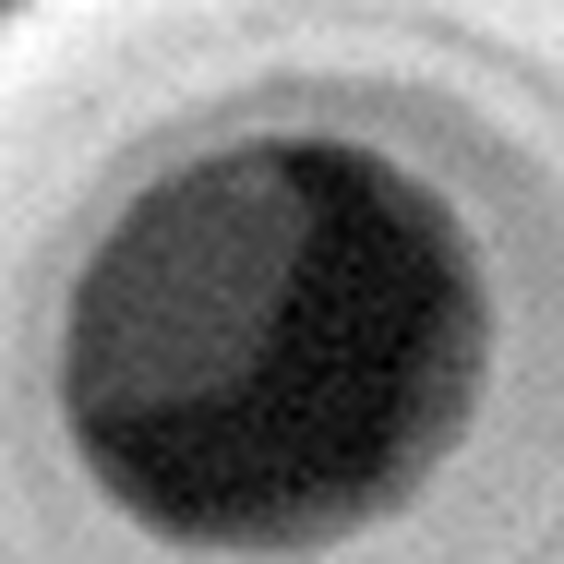

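Run:
```python
from h import *
w=cap("wrist");p=onz(w,(349.6,163.6),.055);print("head top centre",p)
```

```text
head top centre [ 0.5659203  -0.05615395  0.055     ]
```

{"api": "move_arm", "payload": {
  "motion": "0 -0.012 0 0 0;0 0 0 0.045 0;0 0 0 0.045 0;0.06 -0.013 -0.028 0.045 0;0.06 -0.018 -0.040 0.035 0;0.06 -0.018 -0.040 0 0;0.06 -0.018 -0.040 0 0;0.06 -0.018 -0.040 0 -1;0.06 -0.018 -0.040 0 -1;0.06 -0.018 -0.040 0 -1;0.06 -0.012 -0.026 0 0;0.06 0 0 0 0"
}}

```text
clock: 5.65
tool_pos: [0.4596, -0.406, 0.2352]
tool_rot: [0.705, 0.051, 0.706, -0.052]
force: [0.2, 0.1, -0.4]
width: 0.06
```

Run:
```python
from h import *
st();w=cap("wrist","wrist5")
for nm,hu in(("blue",[(100,130)]),("orange",[(5,15)])): print(nm,blobs(mask(w,hu,90,40),20))
t=cap("top","top5")
```

```text
t 5.65 pos [ 0.4596 -0.406   0.2352] F [ 0.2  0.1 -0.4] T [-0.01 -0.    0.01] w 0.06
x [-0.001 -0.001 -1.   ] y [ 0.146  0.989 -0.001] jaw yaw 81.6
blue [([256.0, 190.5], [236, 169, 41, 46, 1113])]
orange [([374.2, 189.9], [352, 170, 48, 44, 1566]), ([2.0, 372.1], [0, 367, 7, 10, 26])]
```

View pics/wrist5.png

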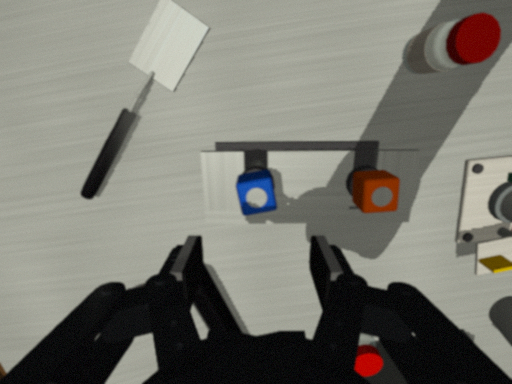

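The blue grip is at (256,190) with its dot at (256,197), and the orange grip at (374,190). The rack is level in the picture, so its yaw is confirmed, but the blue cube looks slightly turned. Measuring it.

Run:
```python
from h import *
w=cap("wrist");zoom(w,(225,160,290,225),10,"w5z")
m=mask(w,[(100,130)],90,110,(225,160,290,225)); 
hs=cv2.cvtColor(w["bgr"],cv2.COLOR_BGR2HSV);print(hs[172:216:4,256].tolist())
h=cv2.cvtColor(w["bgr"],cv2.COLOR_BGR2HSV)
dot=np.zeros(h.shape[:2],np.uint8);dot[185:210,243:270]=((h[185:210,243:270,1]<70)*255).astype(np.uint8)
b=max(blobs(dot),key=lambda b:b[1][4]);print(b,onz(w,b[0],.151))
```

```text
[[110, 246, 56], [109, 238, 118], [109, 218, 172], [109, 218, 170], [37, 13, 171], [33, 17, 175], [38, 18, 174], [38, 17, 178], [111, 105, 117], [109, 215, 89], [40, 22, 105]]
([251.1, 194.8], [243, 185, 18, 20, 299]) [ 0.46079249 -0.4067262   0.151     ]
```

View pics/w5z.png

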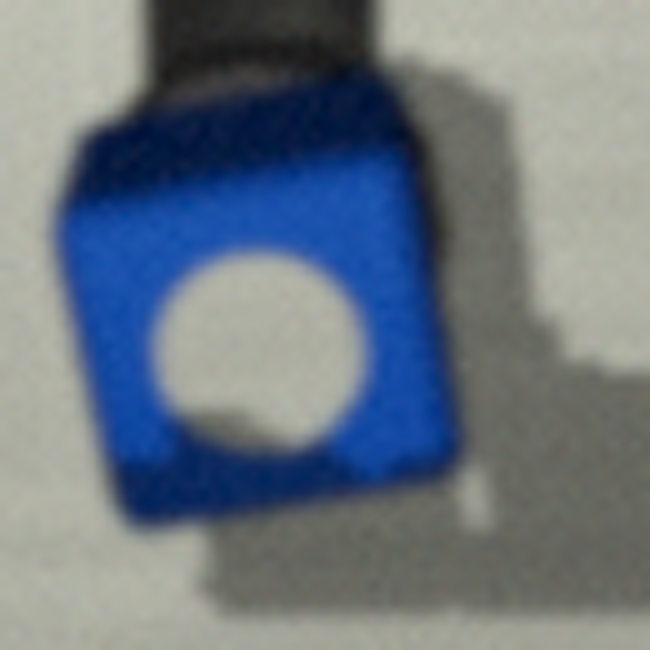

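The cube's edges are turned +10° against the jaw line, so the key yaw is about 92° and I align the jaws to that. The face centre is near (0.461, -0.407). Descending to grasp above the collar.

{"api": "move_arm", "payload": {
  "motion": "0.06 0.001 -0.001 -0.030 5;0.06 0 0 -0.030 5;0.06 0 0 -0.030 0;0.06 0 0 -0.015 0;0.06 0 0 -0.007 0;0.06 0 0 0 0"
}}

```text
clock: 6.4
tool_pos: [0.464, -0.4025, 0.1238]
tool_rot: [0.707, -0.012, 0.707, 0.012]
force: [-0.4, -0.3, 0.5]
width: 0.0599
```

Run:
```python
from h import *
st();w=cap("wrist","wrist6");cap("scene","scene6")
```

```text
t 6.4 pos [ 0.464  -0.4025  0.1238] F [-0.4 -0.3  0.5] T [-0.    0.03  0.04] w 0.0599
x [ 0.  0. -1.] y [-0.034  0.999  0.   ] jaw yaw 91.97
```

View pics/wrist6.png

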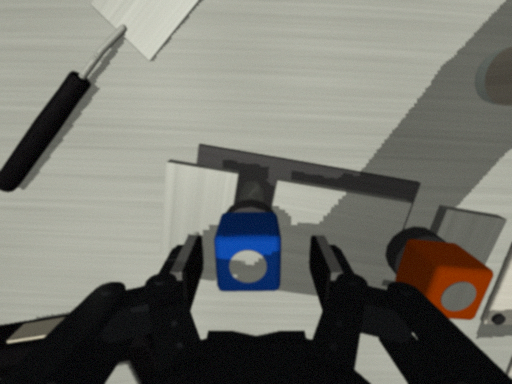

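The cube at (248,250) is square to the jaws, but the tool stands about 4 mm off in y and 3 mm in x. Correcting that, then closing.

{"api": "move_arm", "payload": {
  "motion": "0.06 -0.003 -0.0045 0 0;0.06 0 0 0 0;0.06 0 0 0 0"
}}

```text
clock: 6.8
tool_pos: [0.4604, -0.408, 0.1242]
tool_rot: [0.707, -0.012, 0.707, 0.011]
force: [-0.6, -0.1, 0.5]
width: 0.0594
```

Run:
```python
from h import *
st();w=cap("wrist","wrist7")
h=cv2.cvtColor(w["bgr"],cv2.COLOR_BGR2HSV)
print(blobs(mask(w,[(100,130)],90,40),50))
```

```text
t 6.8 pos [ 0.4604 -0.408   0.1242] F [-0.6 -0.1  0.5] T [ 0.04 -0.03  0.  ] w 0.0594
x [ 0.    -0.001 -1.   ] y [-0.033  0.999 -0.001] jaw yaw 91.9
[([258.5, 253.0], [226, 217, 66, 79, 3822])]
```

View pics/wrist7.png

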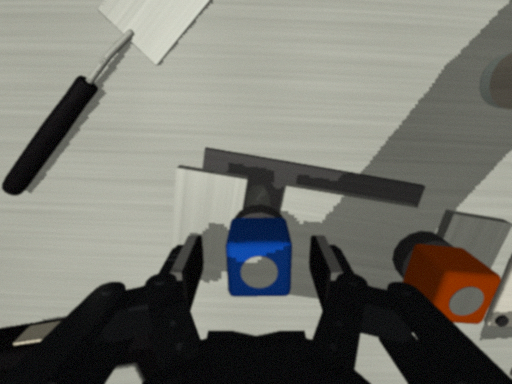

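The cube at (259,255) is now centred between the pads. Closing.

{"api": "move_arm", "payload": {
  "motion": "0.028 0 0 0 0;0.028 0 0 0 0;0.028 0 0 0 0;0.028 0 0 0 0;0.028 0 0 0 0;0.028 0 0 0 0",
  "force": 80
}}

```text
clock: 7.45
tool_pos: [0.4606, -0.4075, 0.124]
tool_rot: [0.707, -0.012, 0.707, 0.012]
force: [-1.6, 1.7, 5.4]
width: 0.0303
```

Run:
```python
from h import *
st()
```

```text
t 7.45 pos [ 0.4606 -0.4075  0.124 ] F [-1.6  1.7  5.4] T [ 0.15  0.36 -0.05] w 0.0303
x [ 0. -0. -1.] y [-0.034  0.999 -0.   ] jaw yaw 91.94
```

Holding at 30.3 mm. Lifting straight up.

{"api": "move_arm", "payload": {
  "motion": "0.028 0 0 0.010 0;0.028 0 0 0.030 0;0.028 0 0 0.030 0;0.028 0 0 0.030 0;0.028 0 0 0.030 0;0.028 0 0 0.020 0;0.028 0 0 0 0"
}}

```text
clock: 8.15
tool_pos: [0.4614, -0.4079, 0.2768]
tool_rot: [0.708, -0.013, 0.706, 0.011]
force: [-0.1, 0.0, -2.6]
width: 0.0308
```

Run:
```python
from h import *
st();w=cap("wrist","wrist8");cap("scene","scene8");t=cap("top")
s=cap("scene");zoom(s,(130,90,330,240),4,"scene8z")
```

```text
t 8.15 pos [ 0.4614 -0.4079  0.2768] F [-0.1  0.  -2.6] T [-0.05  0.01  0.01] w 0.0308
x [ 0.003 -0.003 -1.   ] y [-0.034  0.999 -0.003] jaw yaw 91.94
```

View pics/wrist8.png

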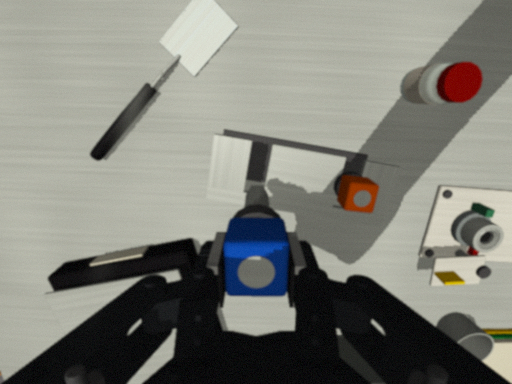

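View pics/scene8z.png

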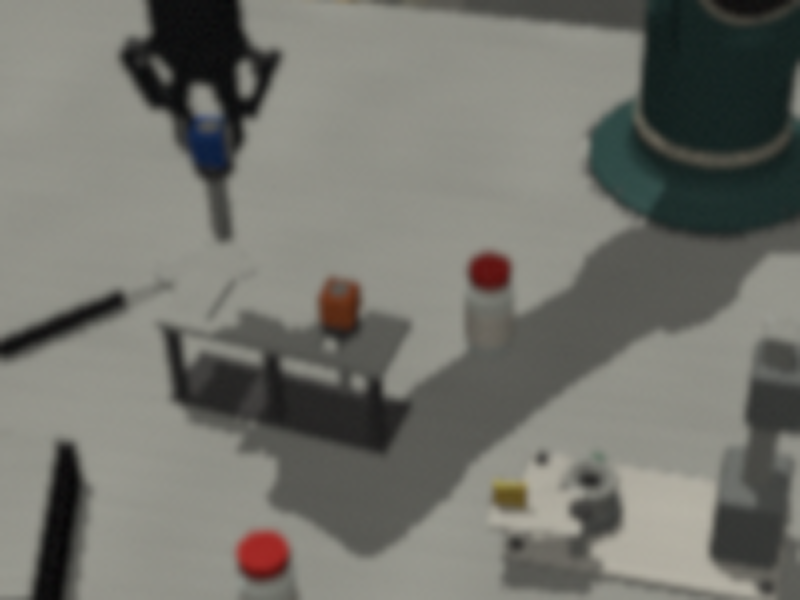

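The key is held straight over the emptied notch and nothing else is disturbed. Carrying it high to the socket.

{"api": "move_arm", "payload": {
  "motion": "0.028 0.006 0.020 0 0;0.028 0.012 0.040 0 0;0.028 0.012 0.040 0 0;0.028 0.012 0.040 0 0;0.028 0.012 0.040 0 0;0.028 0.012 0.040 0 1;0.028 0.012 0.040 0 1;0.028 0.012 0.040 0 1;0.028 0.010 0.032 0 1;0.028 0.005 0.020 0 1;0.028 0 0 0 0;0.028 0 0 0 0"
}}

```text
clock: 9.55
tool_pos: [0.5652, -0.0555, 0.2728]
tool_rot: [0.705, -0.043, 0.706, 0.043]
force: [0.3, -0.1, -1.7]
width: 0.0306
```

Run:
```python
from h import *
st();w=cap("wrist","wrist9");zoom(w,(200,60,330,250),4,"w9z")
```

```text
t 9.55 pos [ 0.5652 -0.0555  0.2728] F [ 0.3 -0.1 -1.7] T [-0.08 -0.03 -0.02] w 0.0306
x [-0.001  0.    -1.   ] y [-0.121  0.993  0.   ] jaw yaw 96.96
```

View pics/w9z.png

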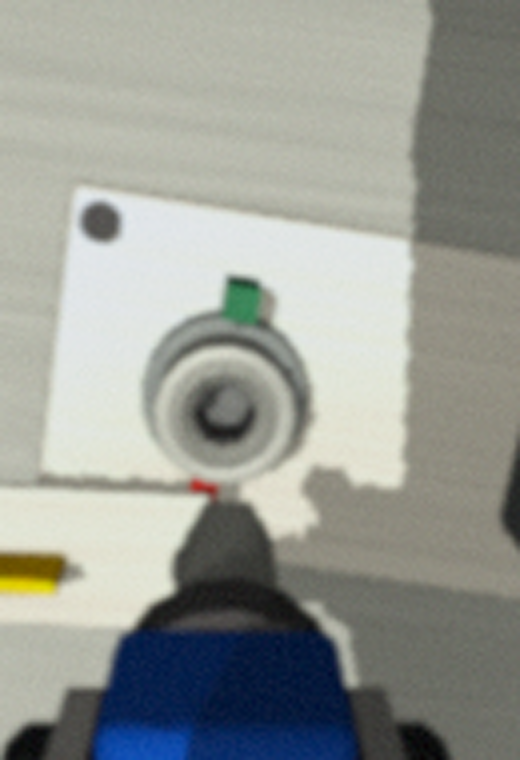

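Run:
```python
from h import *
w=cap("wrist");s=st()
print("socket",onz(w,(256.75,163),.055))
T=np.array(s["tool_pos"]);print("tip proj",(proj(w,T+[0,0,-.094])-[200,60])*4, "fwd",(proj(w,T+[0.008,0,-.094])-[200,60])*4)
zoom(w,(235,160,280,260),8,"w9y")
```

```text
t 9.65 pos [ 0.5652 -0.0566  0.2731] F [ 1.4  0.2 -2. ] T [ 0.01 -0.01  0.03] w 0.0307
x [-0.001 -0.    -1.   ] y [-0.119  0.993 -0.   ] jaw yaw 96.85
socket [ 0.56569922 -0.05594071  0.055     ]
tip proj [[226.36538527 529.84077328]] fwd [[222.13938236 563.07025812]]
```

View pics/w9y.png

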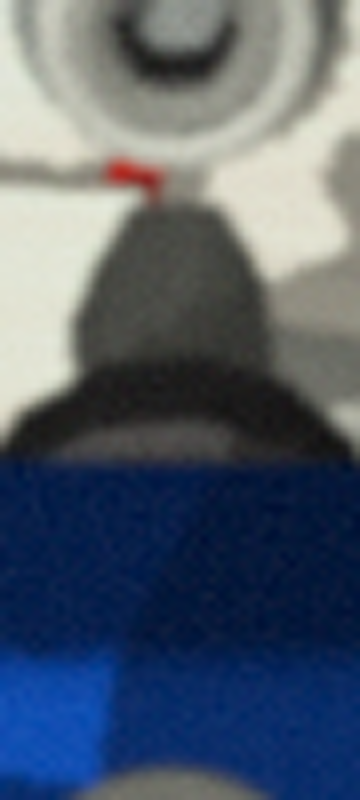

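The tip lines up with the socket within about 1 mm. Lowering to just above the mouth.

{"api": "move_arm", "payload": {
  "motion": "0.028 0.001 0 -0.030 0;0.028 0 0 -0.035 0;0.028 0 0 -0.035 0;0.028 0 0 -0.018 0;0.028 0 0 0 0;0.028 0 0 0 0"
}}

```text
clock: 10.25
tool_pos: [0.5667, -0.0561, 0.1562]
tool_rot: [0.706, -0.042, 0.706, 0.042]
force: [-0.1, 0.5, -1.1]
width: 0.0308
```

Run:
```python
from h import *
st();w=cap("wrist");zoom(w,(180,120,340,260),5,"w10");s=cap("scene");zoom(s,(220,140,350,250),6,"s10")
```

```text
t 10.25 pos [ 0.5667 -0.0561  0.1562] F [-0.1  0.5 -1.1] T [ 0.05 -0.01  0.03] w 0.0308
x [ 0. -0. -1.] y [-0.12   0.993 -0.   ] jaw yaw 96.88
```

View pics/w10.png

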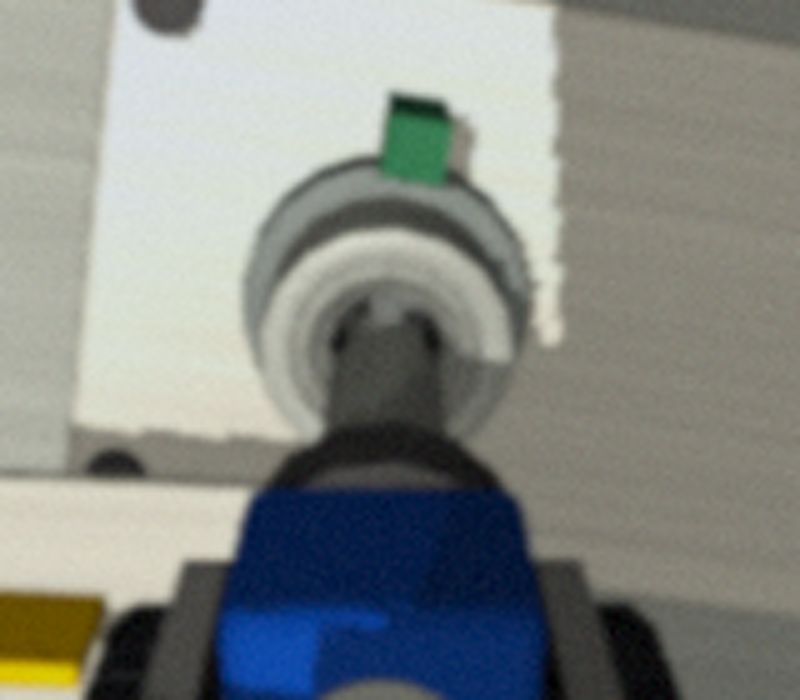

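View pics/s10.png

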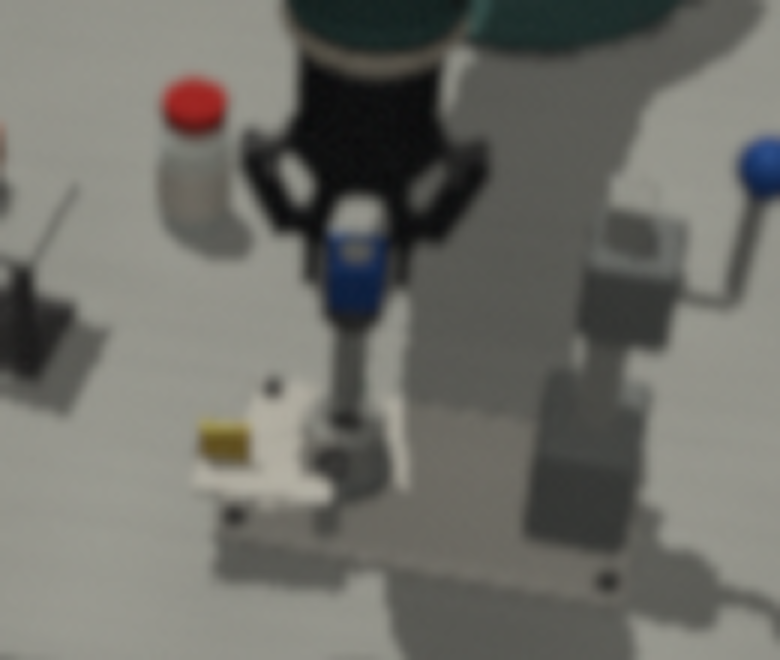

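The key is centred over the mouth in both views. Feeling down slowly.

{"api": "move_arm", "payload": {
  "motion": "0.028 0 0 -0.005 0;0.028 0 0 -0.005 0;0.028 0 0 -0.003 0;0.028 0 0 -0.002 0;0.028 0 0 0 0"
}}

```text
clock: 10.85
tool_pos: [0.5664, -0.0555, 0.1404]
tool_rot: [0.706, -0.043, 0.706, 0.043]
force: [0.4, 0.3, -1.8]
width: 0.0307
```

Run:
```python
from h import *
st()
```

```text
t 10.85 pos [ 0.5664 -0.0555  0.1404] F [ 0.4  0.3 -1.8] T [-0.02  0.   -0.03] w 0.0307
x [-0.  0. -1.] y [-0.121  0.993  0.   ] jaw yaw 96.94
```

{"api": "move_arm", "payload": {
  "motion": "0.028 0 0 -0.002 0;0.028 0 0 -0.002 0;0.028 0 0 -0.001 0;0.028 0 0 0 0"
}}

```text
clock: 11.25
tool_pos: [0.5665, -0.0555, 0.1356]
tool_rot: [0.706, -0.043, 0.706, 0.043]
force: [-0.4, -0.8, -1.6]
width: 0.0306
```

Run:
```python
from h import *
st()
```

```text
t 11.25 pos [ 0.5665 -0.0555  0.1356] F [-0.4 -0.8 -1.6] T [ 0.05 -0.03 -0.04] w 0.0306
x [-0. -0. -1.] y [-0.121  0.993 -0.   ] jaw yaw 96.94
```

{"api": "move_arm", "payload": {
  "motion": "0.028 0 0 -0.002 0;0.028 0 0 -0.002 0;0.028 0 0 -0.001 0;0.028 0 0 0 0"
}}

```text
clock: 11.65
tool_pos: [0.5665, -0.0555, 0.1305]
tool_rot: [0.706, -0.043, 0.706, 0.043]
force: [0.0, -0.8, -2.8]
width: 0.0307
```

Run:
```python
from h import *
st()
```

```text
t 11.65 pos [ 0.5665 -0.0555  0.1305] F [ 0.  -0.8 -2.8] T [-0.09 -0.14  0.01] w 0.0307
x [-0. -0. -1.] y [-0.121  0.993 -0.   ] jaw yaw 96.93
```

No resistance with the tip 10 mm inside the hexagon. Continuing towards the floor, expected at TCP z of about 0.119.

{"api": "move_arm", "payload": {
  "motion": "0.028 0 0 -0.003 0;0.028 0 0 -0.003 0;0.028 0 0 -0.002 0;0.028 0 0 -0.001 0;0.028 0 0 -0.001 0;0.028 0 0 0 0"
}}

```text
clock: 12.25
tool_pos: [0.5665, -0.0555, 0.1206]
tool_rot: [0.706, -0.043, 0.706, 0.043]
force: [1.2, 0.2, -2.4]
width: 0.0306
```

Run:
```python
from h import *
st()
```

```text
t 12.25 pos [ 0.5665 -0.0555  0.1206] F [ 1.2  0.2 -2.4] T [-0.08 -0.22 -0.  ] w 0.0306
x [-0. -0. -1.] y [-0.121  0.993 -0.   ] jaw yaw 96.93
```

{"api": "move_arm", "payload": {
  "motion": "0.028 0 0 -0.001 0;0.028 0 0 -0.001 0;0.028 0 0 -0.001 0;0.028 0 0 0 0"
}}

```text
clock: 12.65
tool_pos: [0.5671, -0.0554, 0.1189]
tool_rot: [0.706, -0.043, 0.705, 0.043]
force: [-4.3, 0.3, 17.4]
width: 0.0306
```

Run:
```python
from h import *
st()
```

```text
t 12.65 pos [ 0.5671 -0.0554  0.1189] F [-4.3  0.3 17.4] T [-0.09  1.27 -0.04] w 0.0306
x [ 0.001 -0.001 -1.   ] y [-0.121  0.993 -0.001] jaw yaw 96.94
```

The floor is met exactly where expected (TCP 0.119, about 17 N). I'll ease off 1 mm and turn clockwise.

{"api": "move_arm", "payload": {
  "motion": "0.028 0 0 0.001 0;0.028 0 0 0 -3;0.028 0 0 0 -3;0.028 0 0 0 -4;0.028 0 0 0 -5;0.028 0 0 0 -5;0.028 0 0 0 -5;0.028 0 0 0 0",
  "force": 100
}}

```text
clock: 13.45
tool_pos: [0.5668, -0.0558, 0.119]
tool_rot: [0.699, 0.111, 0.698, -0.112]
force: [1.3, -2.3, 3.4]
width: 0.0304
```

Run:
```python
from h import *
st();w=cap("wrist");zoom(w,(180,120,340,260),5,"w11")
```

```text
t 13.45 pos [ 0.5668 -0.0558  0.119 ] F [ 1.3 -2.3  3.4] T [-0.81 -0.16  0.05] w 0.0304
x [ 0.001 -0.001 -1.   ] y [ 0.312  0.95  -0.001] jaw yaw 71.84
```

View pics/w11.png

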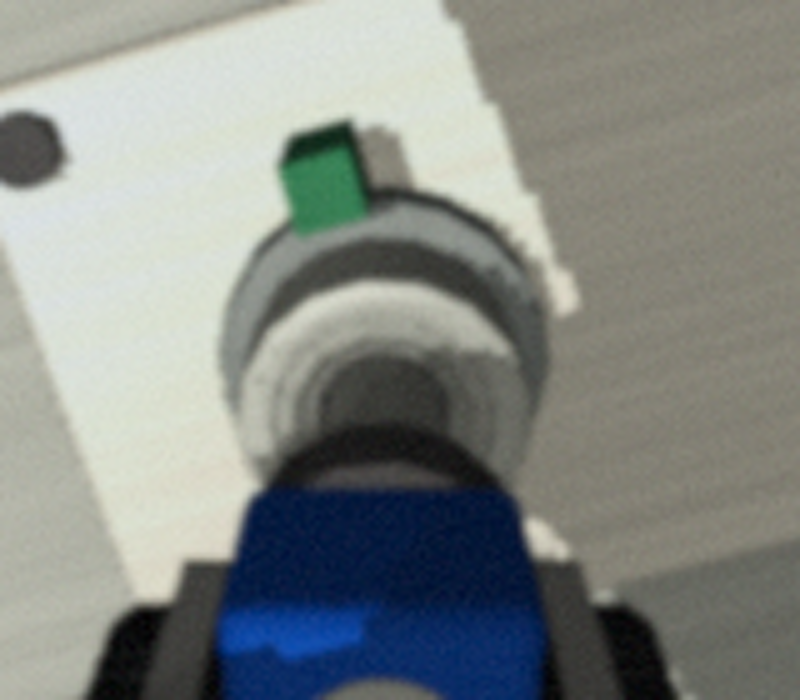

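The key sits down to its collar and turns with the jaws. Continuing.

{"api": "move_arm", "payload": {
  "motion": "0.028 0 0 0 -5;0.028 0 0 0 -5;0.028 0 0 0 -5;0.028 0 0 0 -5;0.028 0 0 0 -5;0.028 0 0 0 -5;0.028 0 0 0 -5;0.028 0 0 0 -5;0.028 0 0 0 -5;0.028 0 0 0 -5"
}}

```text
clock: 14.5
tool_pos: [0.5664, -0.0558, 0.1189]
tool_rot: [0.586, 0.396, 0.586, -0.396]
force: [-3.8, -3.8, 7.6]
width: 0.0304
```

Run:
```python
from h import *
s=st();print(np.round(s["joint_positions"],2));w=cap("wrist");zoom(w,(180,120,340,260),5,"w12");t=cap("top");zoom(t,(190,150,290,230),7,"t12")
```

```text
t 14.5 pos [ 0.5664 -0.0558  0.1189] F [-3.8 -3.8  7.6] T [-0.76  0.96  0.23] w 0.0304
x [-0.    -0.001 -1.   ] y [ 0.928  0.373 -0.001] jaw yaw 21.9
[ 0.4   0.49 -0.45  1.84  0.27  0.87  0.2 ]
```

View pics/w12.png

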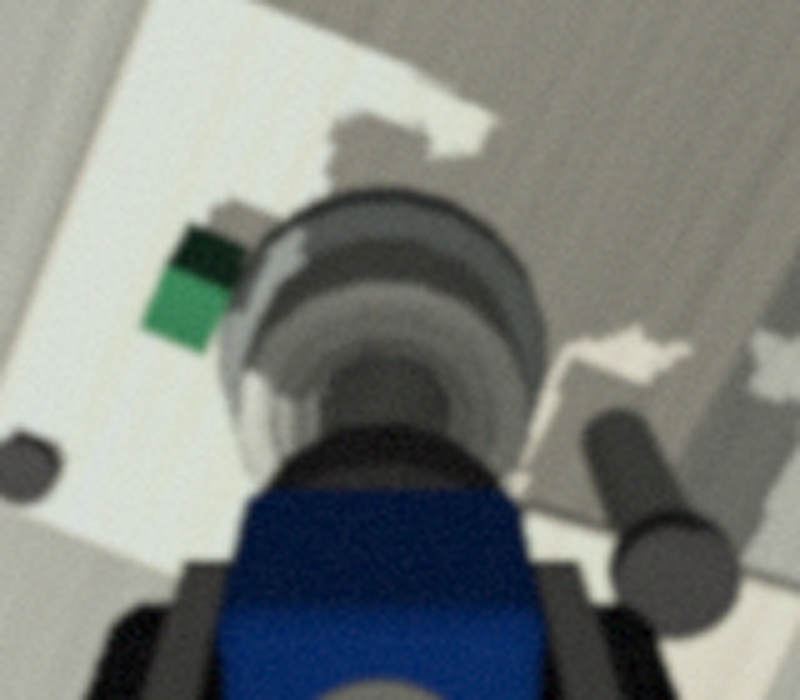

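The torque is +0.23 N m, so the screw is turning. Continuing.

{"api": "move_arm", "payload": {
  "motion": "0.028 0 0 0 -5;0.028 0 0 0 -5;0.028 0 0 0 -5;0.028 0 0 0 -5;0.028 0 0 0 -5;0.028 0 0 0 -5;0.028 0 0 0 -5;0.028 0 0 0 -5;0.028 0 0 0 -5;0.028 0 0 0 -5"
}}

```text
clock: 15.6
tool_pos: [0.5662, -0.0554, 0.1189]
tool_rot: [-0.364, -0.606, -0.364, 0.607]
force: [-4.6, 0.1, 11.3]
width: 0.0304
```

Run:
```python
from h import *
s=st();print(np.round(s["joint_positions"],2));w=cap("wrist");zoom(w,(180,120,340,260),5,"w13");t=cap("top");zoom(t,(190,150,290,230),7,"t13")
```

```text
t 15.6 pos [ 0.5662 -0.0554  0.1189] F [-4.6  0.1 11.3] T [-0.12  1.39  0.22] w 0.0304
x [-0.001 -0.    -1.   ] y [ 0.882 -0.471 -0.001] jaw yaw -28.09
[ 0.24  0.46 -0.25  1.84  0.15  0.85 -0.57]
```

View pics/w13.png

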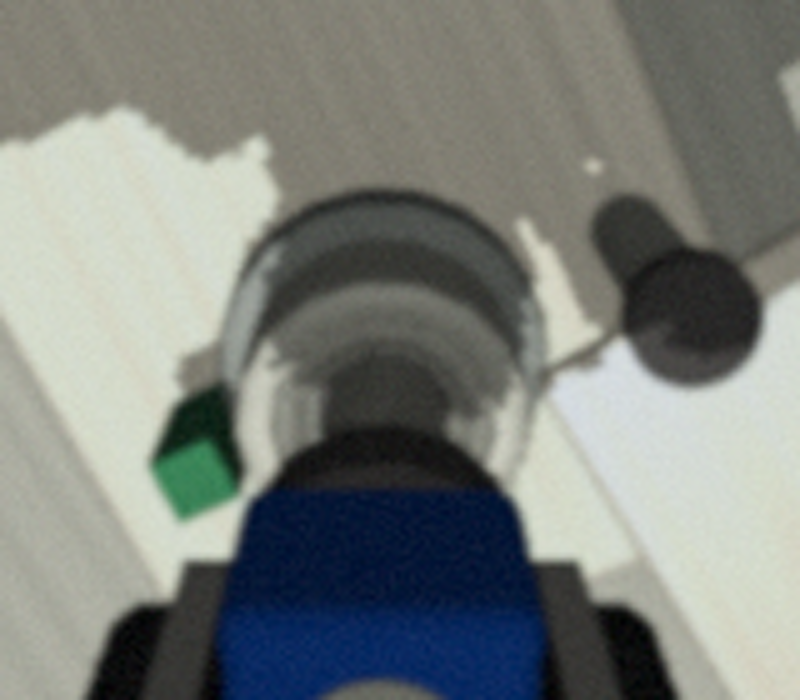

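View pics/t13.png

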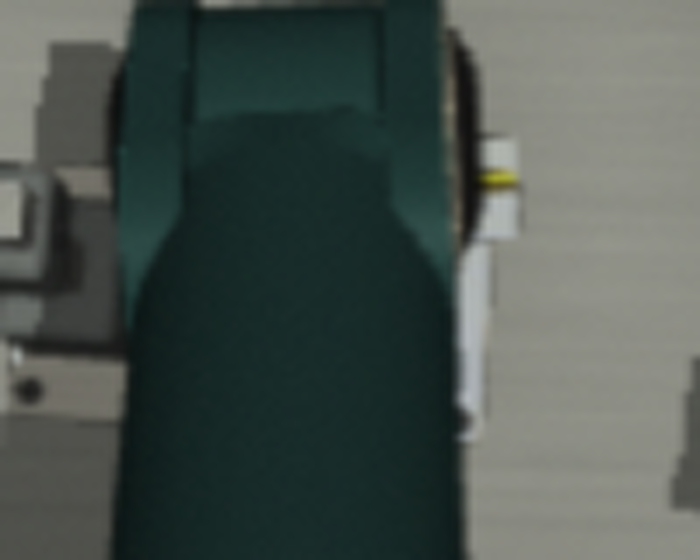

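{"api": "move_arm", "payload": {
  "motion": "0.028 0 0 0.0005 -4;0.028 0 0 0 -4;0.028 0 0 0 -4;0.028 0 0 0 -4;0.028 0 0 0 -4;0.028 0 0 0 0"
}}

```text
clock: 16.3
tool_pos: [0.5661, -0.0553, 0.119]
tool_rot: [-0.253, -0.66, -0.254, 0.66]
force: [-3.3, 0.2, 3.8]
width: 0.0305
```

Run:
```python
from h import *
s=st();w=cap("wrist");zoom(w,(180,120,340,260),5,"w14")
```

```text
t 16.3 pos [ 0.5661 -0.0553  0.119 ] F [-3.3  0.2  3.8] T [0.06 0.82 0.06] w 0.0305
x [-0.001  0.    -1.   ] y [ 0.669 -0.743 -0.001] jaw yaw -47.98
```

View pics/w14.png

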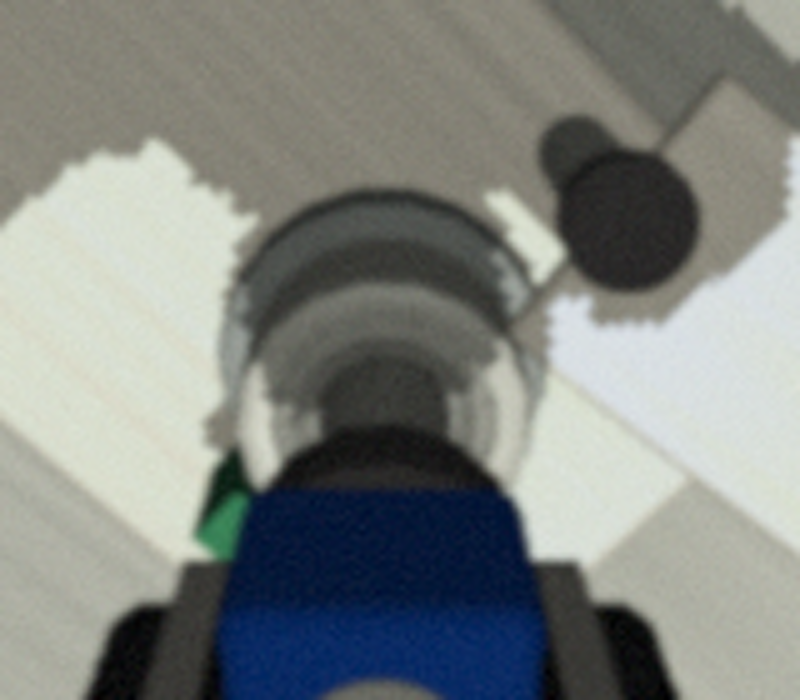

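{"api": "move_arm", "payload": {
  "motion": "0.028 0 0 0 -3;0.028 0 0 0 -3;0.028 0 0 0 -3;0.028 0 0 0 -2"
}}

```text
clock: 16.75
tool_pos: [0.5661, -0.0552, 0.119]
tool_rot: [-0.189, -0.681, -0.19, 0.682]
force: [-3.7, 1.3, 3.4]
width: 0.0304
```

Run:
```python
from h import *
s=st()
```

```text
t 16.75 pos [ 0.5661 -0.0552  0.119 ] F [-3.7  1.3  3.4] T [0.37 0.86 0.2 ] w 0.0304
x [-0.001  0.    -1.   ] y [ 0.516 -0.857 -0.001] jaw yaw -58.94
```

{"api": "move_arm", "payload": {
  "motion": "0.028 0 0 0 -2;0.028 0 0 0 -2;0.028 0 0 0 -2"
}}

```text
clock: 17.05
tool_pos: [0.5661, -0.0552, 0.119]
tool_rot: [-0.153, -0.69, -0.154, 0.691]
force: [-3.2, 1.3, 3.6]
width: 0.0301
```

Run:
```python
from h import *
s=st()
```

```text
t 17.05 pos [ 0.5661 -0.0552  0.119 ] F [-3.2  1.3  3.6] T [0.4 0.9 0.2] w 0.0301
x [-0.001  0.    -1.   ] y [ 0.424 -0.906 -0.001] jaw yaw -64.9
```

{"api": "move_arm", "payload": {
  "motion": "0.028 0 0 0 -2;0.028 0 0 0 -2"
}}

```text
clock: 17.25
tool_pos: [0.5661, -0.0551, 0.119]
tool_rot: [-0.129, -0.695, -0.13, 0.695]
force: [-2.5, 1.8, 3.3]
width: 0.0304
```

Run:
```python
from h import *
s=st()
```

```text
t 17.25 pos [ 0.5661 -0.0551  0.119 ] F [-2.5  1.8  3.3] T [0.52 0.88 0.16] w 0.0304
x [-0.001  0.001 -1.   ] y [ 0.36  -0.933 -0.001] jaw yaw -68.9
```

{"api": "move_arm", "payload": {
  "motion": "0.028 0 0 0 -2;0.028 0 0 0 -2"
}}

```text
clock: 17.45
tool_pos: [0.5662, -0.0551, 0.119]
tool_rot: [-0.105, -0.699, -0.105, 0.7]
force: [-2.0, 1.7, 3.0]
width: 0.0305
```

Run:
```python
from h import *
s=st()
```

```text
t 17.45 pos [ 0.5662 -0.0551  0.119 ] F [-2.   1.7  3. ] T [0.51 0.78 0.37] w 0.0305
x [-0.001  0.001 -1.   ] y [ 0.294 -0.956 -0.001] jaw yaw -72.89
```

{"api": "move_arm", "payload": {
  "motion": "0.028 0 0 0 -2;0.028 0 0 0 -2"
}}

```text
clock: 17.65
tool_pos: [0.5662, -0.0551, 0.119]
tool_rot: [-0.081, -0.702, -0.081, 0.703]
force: [-2.9, 1.7, 3.4]
width: 0.0306
```

Run:
```python
from h import *
s=st();w=cap("wrist","w15")
```

```text
t 17.65 pos [ 0.5662 -0.0551  0.119 ] F [-2.9  1.7  3.4] T [0.48 0.76 0.65] w 0.0306
x [-0.001  0.    -1.   ] y [ 0.227 -0.974 -0.001] jaw yaw -76.87
```

View pics/w15.png

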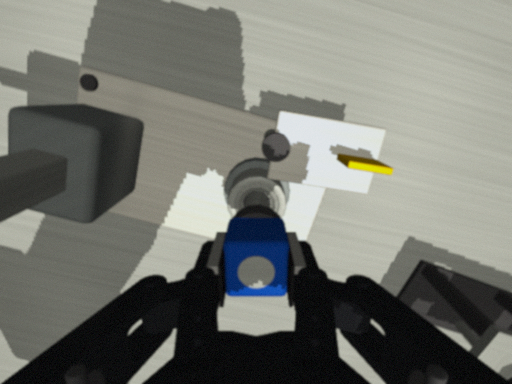

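The torque climbs 0.16, 0.37, 0.65 N m over the last 8°, against 0.2 N m running torque, so this is the stop. I'll hold it briefly, relieve the wind-up by a few degrees (within the play), then release and rise straight up.

{"api": "move_arm", "payload": {
  "motion": "0.028 0 0 0 -1;0.028 0 0 0 0;0.028 0 0 0 2;0.028 0 0 0 2;0.028 0 0 0 2;0.028 0 0 0 1"
}}

```text
clock: 18.3
tool_pos: [0.5662, -0.0552, 0.119]
tool_rot: [-0.117, -0.697, -0.117, 0.698]
force: [-3.7, 3.8, 1.8]
width: 0.0303
```

Run:
```python
from h import *
s=st()
```

```text
t 18.3 pos [ 0.5662 -0.0552  0.119 ] F [-3.7  3.8  1.8] T [ 1.14  1.06 -0.18] w 0.0303
x [-0.001  0.001 -1.   ] y [ 0.327 -0.945 -0.001] jaw yaw -70.93
```

The torque has gone to -0.18, near the reverse running torque. I'll drive back onto the stop and relieve less.

{"api": "move_arm", "payload": {
  "motion": "0.028 0 0 0 -2;0.028 0 0 0 -2;0.028 0 0 0 -2;0.028 0 0 0 -1;0.028 0 0 0 0"
}}

```text
clock: 18.8
tool_pos: [0.5663, -0.0552, 0.119]
tool_rot: [-0.074, -0.703, -0.074, 0.703]
force: [-3.2, 3.1, 1.7]
width: 0.0306
```

Run:
```python
from h import *
s=st()
```

```text
t 18.8 pos [ 0.5663 -0.0552  0.119 ] F [-3.2  3.1  1.7] T [1.31 1.03 0.37] w 0.0306
x [-0.001  0.    -1.   ] y [ 0.208 -0.978 -0.001] jaw yaw -78.01
```

{"api": "move_arm", "payload": {
  "motion": "0.028 0 0 0 2;0.028 0 0 0 1.5;0.028 0 0 0 0"
}}

```text
clock: 19.1
tool_pos: [0.5663, -0.0552, 0.119]
tool_rot: [-0.095, -0.7, -0.096, 0.701]
force: [-2.9, 4.5, 1.9]
width: 0.0302
```

Run:
```python
from h import *
s=st()
```

```text
t 19.1 pos [ 0.5663 -0.0552  0.119 ] F [-2.9  4.5  1.9] T [ 1.32  1.07 -0.11] w 0.0302
x [-0.001  0.001 -1.   ] y [ 0.268 -0.963 -0.001] jaw yaw -74.45
```

{"api": "move_arm", "payload": {
  "motion": "0.028 0 0 0 -1;0.04 0 0 0 0;0.06 0 0 0 0;0.06 0 0 0 0;0.06 0 0 0 0;0.06 0 0 0.010 0;0.06 0 0 0.030 0;0.06 0 0 0.040 0;0.06 0 0 0.040 0;0.06 0 0 0.030 0;0.06 0 0 0 0"
}}

```text
clock: 20.2
tool_pos: [0.5681, -0.0557, 0.2743]
tool_rot: [0.089, 0.704, 0.088, -0.699]
force: [0.1, 0.6, 0.1]
width: 0.0599
```

Run:
```python
from h import *
s=st();w=cap("wrist");cv2.imwrite("pics/w16.png",w["bgr"]);zoom(w,(180,110,340,230),5,"w16z")
```

```text
t 20.2 pos [ 0.5681 -0.0557  0.2743] F [0.1 0.6 0.1] T [0.02 0.01 0.  ] w 0.0599
x [ 0.007 -0.    -1.   ] y [ 0.249 -0.968  0.002] jaw yaw -75.57
```

View pics/w16.png

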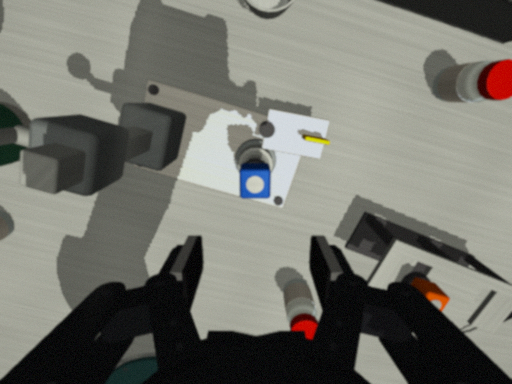

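The key stands alone and the cover is still aside. The key hides the lug from this side, so I'll move clear and look from another angle.

{"api": "move_arm", "payload": {
  "motion": "0.06 -0.010 -0.015 0.010 4;0.06 -0.015 -0.020 0.010 8;0.06 -0.015 -0.020 0 8;0.06 -0.015 -0.020 0 8;0.06 -0.015 -0.020 0 8;0.06 -0.015 -0.020 0 8;0.06 -0.015 -0.020 0 8;0.06 -0.010 -0.020 0 8;0.06 -0.010 -0.020 0 8;0.06 0 -0.010 0 4;0.06 0 0 0 0;0.06 0 0 0 0"
}}

```text
clock: 21.45
tool_pos: [0.4465, -0.24, 0.2888]
tool_rot: [-0.483, -0.516, -0.484, 0.516]
force: [-0.0, 0.6, -0.5]
width: 0.0599
```

Run:
```python
from h import *
s=st();w=cap("wrist","w17");t=cap("top","top17");zoom(t,(200,150,290,225),8,"t17")
```

```text
t 21.45 pos [ 0.4465 -0.24    0.2888] F [-0.   0.6 -0.5] T [ 0.    0.07 -0.01] w 0.0599
x [-0.001  0.    -1.   ] y [ 0.998 -0.065 -0.001] jaw yaw -3.7
```

View pics/w17.png

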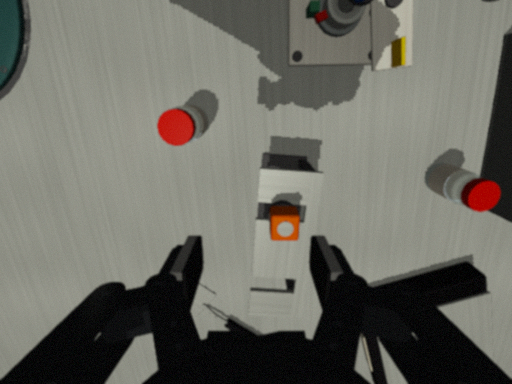

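View pics/t17.png

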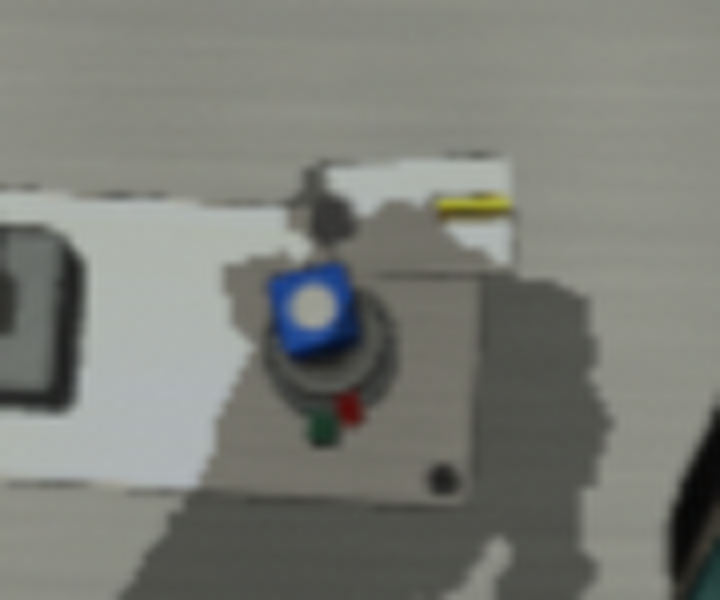

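The red tab at (348,410) in the zoom lies beside the green lug at (322,428), and the cover is about 90° aside. Moving closer to judge any gap.

{"api": "move_arm", "payload": {
  "motion": "0.06 -0.010 0.030 0 0;0.06 -0.010 0.040 0 0;0.06 0 0.030 0 0;0.06 0 0 0 0;0.06 0 0 0 0"
}}

```text
clock: 22.05
tool_pos: [0.4266, -0.1398, 0.2893]
tool_rot: [0.485, 0.515, 0.484, -0.515]
force: [0.5, -0.9, -0.7]
width: 0.0596
```

Run:
```python
from h import *
s=st();w=cap("wrist","w18");
R_=mask(w,[(0,6),(174,180)],100,40);G=mask(w,[(40,85)],70,25)
print([b for b in blobs(R_,10)],[b for b in blobs(G,10)])
zoom(w,(270,20,410,140),5,"w18z")
```

```text
t 22.05 pos [ 0.4266 -0.1398  0.2893] F [ 0.5 -0.9 -0.7] T [-0.02 -0.02  0.02] w 0.0596
x [ 0. -0. -1.] y [ 0.998 -0.061  0.   ] jaw yaw -3.51
[([336.0, 99.2], [330, 94, 13, 11, 96]), ([202.5, 203.9], [186, 187, 34, 34, 905]), ([479.8, 259.7], [462, 245, 37, 31, 864])] [([10.1, 6.6], [8, 3, 5, 9, 18]), ([3.2, 7.4], [0, 6, 8, 4, 13]), ([1.9, 12.9], [0, 10, 5, 7, 16]), ([8.5, 15.1], [5, 13, 7, 5, 11]), ([17.1, 22.3], [10, 12, 14, 21, 87]), ([5.6, 21.4], [4, 19, 5, 6, 14]), ([4.4, 30.9], [0, 26, 10, 10, 28]), ([26.7, 34.2], [22, 27, 11, 14, 42]), ([8.4, 39.0], [5, 34, 8, 10, 29]), ([15.8, 45.6], [0, 34, 31, 25, 155]), ([30.0, 109.4], [1, 52, 53, 106, 1539]), ([7.6, 62.2], [3, 54, 10, 18, 48]), ([20.8, 84.4], [9, 71, 24, 31, 153]), ([49.2, 73.4], [48, 70, 4, 7, 11]), ([18.7, 75.3], [18, 73, 4, 6, 10]), ([328.7, 90.4], [322, 86, 13, 10, 100]), ([7.8, 90.2], [5, 89, 6, 4, 10]), ([15.4, 95.8], [10, 93, 10, 8, 24]), ([2.2, 140.9], [0, 136, 7, 13, 35]), ([8.6, 160.0], [1, 154, 19, 13, 73])]
```

View pics/w18z.png

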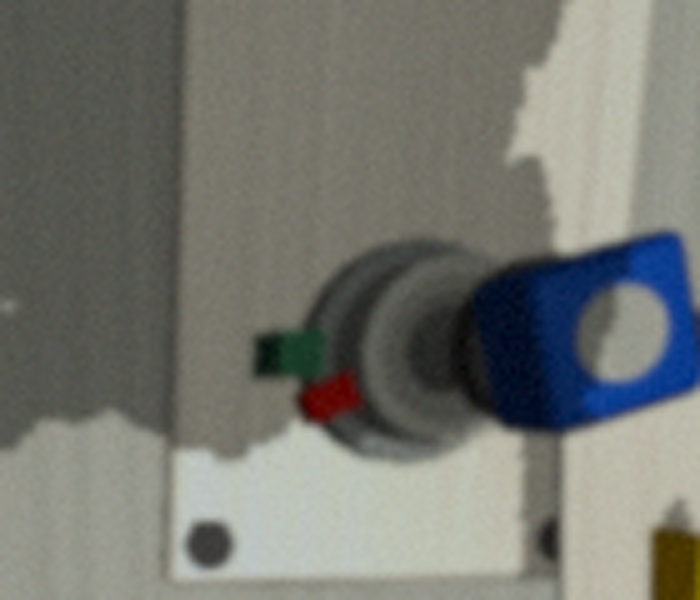

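Run:
```python
from h import *
w=cap("wrist");s=np.array([.5663,-.0553])
for n,p,z in(("tab",(336,99.2),.044),("lug top",(328.7,90.4),.05)):
    q=onz(w,p,z)[:2]-s;print(n,q,np.linalg.norm(q),np.degrees(np.arctan2(q[1],q[0]))%360)
for z in(.04,.045): print([np.round(onz(w,p,z),4) for p in ((270+357/5,20+375/5),(270+345/5,20+372/5),(270+305/5,20+392/5),(270+300/5,20+415/5))])
t=cap("top");m=mask(t,[(100,130)],90,40,(220,170,260,205));b=blobs(m);print(b)
h=cv2.cvtColor(t["bgr"],cv2.COLOR_BGR2HSV)
print("grip dot",onz(t,(200+314/8,150+306/8),.146), "yellow",[ (b,onz(t,b[0],.08)) for b in blobs(mask(t,[(20,34)],90,60,(240,165,275,190)))])
```

```text
tab [-0.02745283 -0.01243137] 0.030136308867925163 204.36228022292096
lug top [-0.03884333 -0.00079364] 0.038851438876817794 181.17049757625264
[array([ 0.5471, -0.0628,  0.04  ]), array([ 0.5439, -0.0618,  0.04  ]), array([ 0.5332, -0.0664,  0.04  ]), array([ 0.5319, -0.0723,  0.04  ])]
[array([ 0.5456, -0.0628,  0.045 ]), array([ 0.5424, -0.0618,  0.045 ]), array([ 0.5319, -0.0663,  0.045 ]), array([ 0.5306, -0.0721,  0.045 ])]
[([238.8, 188.4], [234, 183, 11, 12, 74])]
grip dot [ 0.56510121 -0.05848748  0.146     ] yellow [(([258.9, 175.3], [255, 174, 9, 3, 19]), array([ 0.6206341, -0.1193065,  0.08     ]))]
```

Lug and tab look touching, but my angle estimate (2.68 rad, ±0.07) leaves room for doubt, so I'll take a closer look from straight above.

{"api": "move_arm", "payload": {
  "motion": "0.06 0.025 0 -0.010 0;0.06 0.030 0 -0.020 0;0.06 0.030 0 -0.020 0;0.06 0 0 -0.020 0;0.06 0 0 0 0;0.06 0 0 0 0"
}}

```text
clock: 22.8
tool_pos: [0.5112, -0.1411, 0.2194]
tool_rot: [-0.484, -0.515, -0.484, 0.516]
force: [0.5, -1.6, 0.6]
width: 0.0602
```

Run:
```python
from h import *
s=st();w=cap("wrist","w19");
print([b for b in blobs(mask(w,[(0,6),(174,180)],100,40),10)],[b for b in blobs(mask(w,[(40,85)],70,25),30)])
```

```text
t 22.8 pos [ 0.5112 -0.1411  0.2194] F [ 0.5 -1.6  0.6] T [-0.03  0.02 -0.07] w 0.0602
x [-0.001  0.    -1.   ] y [ 0.998 -0.063 -0.001] jaw yaw -3.63
[([276.7, 102.5], [270, 96, 15, 13, 116]), ([113.3, 230.3], [91, 211, 45, 40, 1387]), ([455.4, 295.1], [434, 277, 44, 37, 1209])] [([269.0, 91.5], [264, 87, 11, 10, 108])]
```

View pics/w19.png

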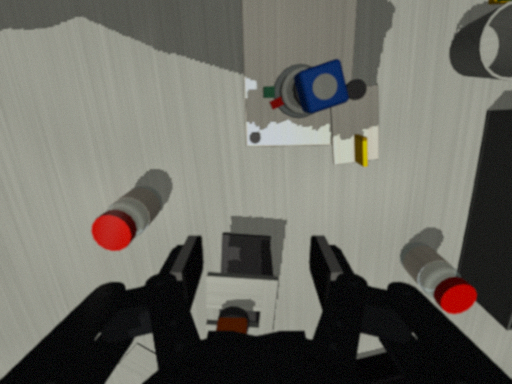

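Run:
```python
from h import *
w=cap("wrist");zoom(w,(250,75,310,120),13,"w20z")
```

```text
(no output)
```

View pics/w20z.png

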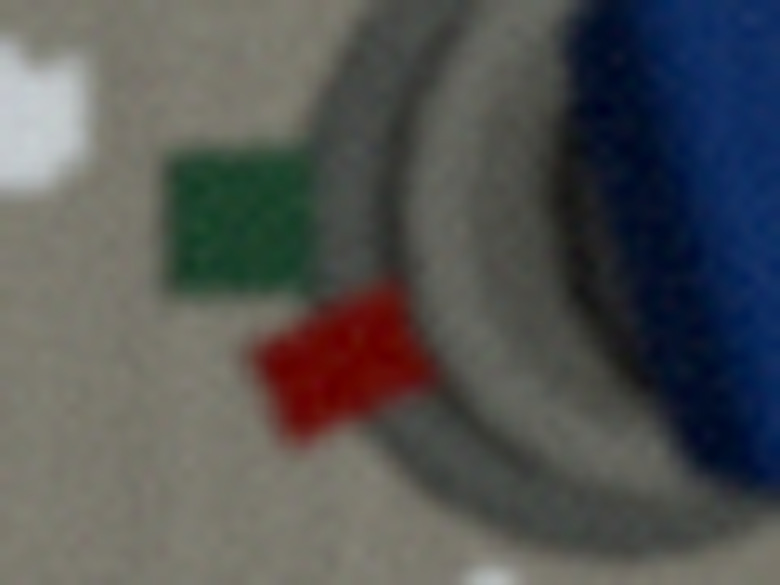

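The close-up shows the red edge about 2 mm short of the lug corner (gap around (312,305) in the zoom). The stop was reached, but the backward relief dragged the screw back a few degrees. I'll regrasp, turn onto the stop again, and this time release without turning back.

{"api": "move_arm", "payload": {
  "motion": "0.06 0 0 0.030 -4;0.06 0 0 0.026 -8;0.06 0.008 0.013 0 -8;0.06 0.010 0.015 0 -8;0.06 0.010 0.015 0 -8;0.06 0.010 0.015 0 -8;0.06 0.010 0.015 0 -8;0.06 0.007 0.013 0 -8;0.06 0 0 0 -8;0.06 0 0 0 -4;0.06 0 0 0 0;0.06 0 0 0 0"
}}

```text
clock: 24.1
tool_pos: [0.5665, -0.0547, 0.2761]
tool_rot: [0.09, 0.702, 0.09, -0.701]
force: [0.2, 0.1, 0.8]
width: 0.0602
```

Run:
```python
from h import *
s=st();w=cap("wrist");zoom(w,(210,120,310,220),7,"w21")
```

```text
t 24.1 pos [ 0.5665 -0.0547  0.2761] F [0.2 0.1 0.8] T [0.03 0.04 0.01] w 0.0602
x [ 0.001 -0.    -1.   ] y [ 0.251 -0.968  0.   ] jaw yaw -75.44
```

View pics/w21.png

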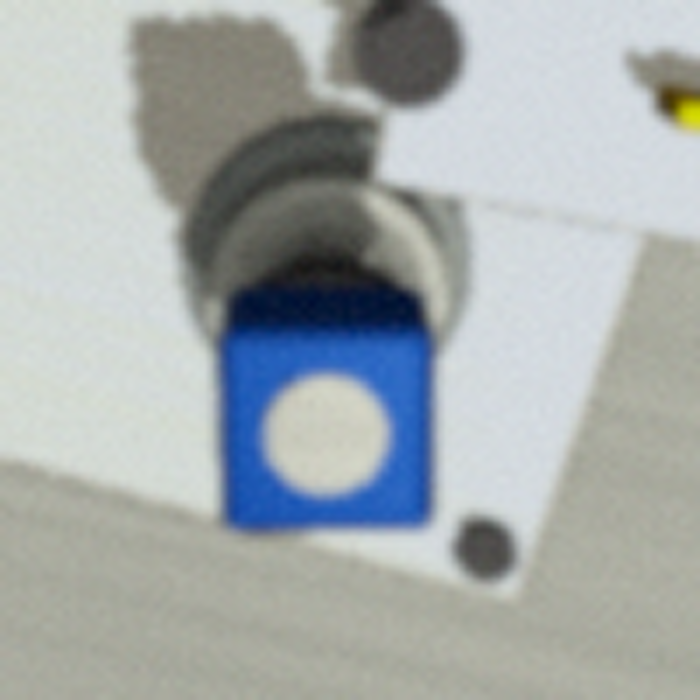

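Run:
```python
from h import *
w=cap("wrist");print(onz(w,(256.6,182),.146))
```

```text
[ 0.56697424 -0.05625038  0.146     ]
```

{"api": "move_arm", "payload": {
  "motion": "0.06 0 0 -0.040 0;0.06 0 0 -0.040 0;0.06 0 0 -0.040 0;0.06 0 0 -0.025 0;0.06 0 0 -0.008 0;0.06 0 0 0 0"
}}

```text
clock: 24.8
tool_pos: [0.5663, -0.0546, 0.1219]
tool_rot: [-0.089, -0.701, -0.089, 0.702]
force: [0.2, -0.5, 0.5]
width: 0.0601
```

Run:
```python
from h import *
st()
```

```text
t 24.8 pos [ 0.5663 -0.0546  0.1219] F [ 0.2 -0.5  0.5] T [-0.02 -0.02 -0.03] w 0.0601
x [-0.001  0.    -1.   ] y [ 0.25  -0.968 -0.001] jaw yaw -75.54
```

{"api": "move_arm", "payload": {
  "motion": "0.06 0.0005 -0.0010 0 0;0.028 0 0 0 0;0.028 0 0 0 0;0.028 0 0 0 0;0.028 0 0 0 0;0.028 0 0 0 0;0.028 0 0 0 0",
  "force": 110
}}

```text
clock: 25.5
tool_pos: [0.5678, -0.0555, 0.1237]
tool_rot: [0.089, 0.702, 0.089, -0.701]
force: [-1.4, 0.7, 12.6]
width: 0.0299
```

Run:
```python
from h import *
st()
```

```text
t 25.5 pos [ 0.5678 -0.0555  0.1237] F [-1.4  0.7 12.6] T [0.15 0.71 0.06] w 0.0299
x [ 0.002  0.    -1.   ] y [ 0.249 -0.968  0.001] jaw yaw -75.56
```

{"api": "move_arm", "payload": {
  "motion": "0.028 0 0 0 -1.5;0.028 0 0 0 -1.5;0.028 0 0 0 -1.5;0.028 0 0 0 -1.5"
}}

```text
clock: 25.9
tool_pos: [0.5678, -0.0555, 0.1237]
tool_rot: [0.052, 0.706, 0.052, -0.704]
force: [-2.2, 0.4, 12.4]
width: 0.0302
```

Run:
```python
from h import *
st()
```

```text
t 25.9 pos [ 0.5678 -0.0555  0.1237] F [-2.2  0.4 12.4] T [-0.06  0.74  0.69] w 0.0302
x [ 0.002 -0.    -1.   ] y [ 0.146 -0.989  0.001] jaw yaw -81.58
```

{"api": "move_arm", "payload": {
  "motion": "0.028 0 0 0 -1.5;0.028 0 0 0 -1.5"
}}

```text
clock: 26.1
tool_pos: [0.5678, -0.0556, 0.1237]
tool_rot: [0.034, 0.707, 0.033, -0.706]
force: [-1.1, -0.2, 10.9]
width: 0.0304
```

Run:
```python
from h import *
st()
```

```text
t 26.1 pos [ 0.5678 -0.0556  0.1237] F [-1.1 -0.2 10.9] T [-0.21  0.71  0.66] w 0.0304
x [ 0.002 -0.    -1.   ] y [ 0.095 -0.996  0.   ] jaw yaw -84.57
```

The torque saturates at about 0.67 N m with the pads slipping, so the screw is hard on its stop. Releasing directly with no back-turn.

{"api": "move_arm", "payload": {
  "motion": "0.04 0 0 0 0;0.06 0 0 0 0;0.06 0 0 0 0;0.06 0 0 0 0;0.06 0 0 0.010 0;0.06 0 0 0.030 0;0.06 0 0 0.040 0;0.06 0 0 0.040 0;0.06 0 0 0.032 4;0.06 -0.007 -0.013 0 8;0.06 -0.010 -0.015 0 8;0.06 -0.010 -0.015 0 8"
}}

```text
clock: 27.3
tool_pos: [0.5396, -0.0989, 0.2751]
tool_rot: [0.206, 0.677, 0.205, -0.676]
force: [0.6, -0.7, -0.7]
width: 0.0598
```

{"api": "move_arm", "payload": {
  "motion": "0.06 -0.010 -0.015 0 8;0.06 -0.010 -0.015 0 8;0.06 -0.009 -0.015 0 8;0.06 0 0 0 8;0.06 0 0 -0.020 8;0.06 0 0 -0.025 8;0.06 0 0 -0.010 4;0.06 0 0 0 0;0.06 0 0 0 0"
}}

```text
clock: 28.2
tool_pos: [0.5112, -0.1437, 0.2201]
tool_rot: [0.479, 0.52, 0.479, -0.52]
force: [0.3, 0.2, 0.1]
width: 0.0602
```

Run:
```python
from h import *
s=st();w=cap("wrist","w22")
print(blobs(mask(w,[(0,6),(174,180)],100,40),10),blobs(mask(w,[(40,85)],70,25),30))
zoom(w,(245,70,305,115),13,"w22z")
```

```text
t 28.2 pos [ 0.5112 -0.1437  0.2201] F [0.3 0.2 0.1] T [ 0.03 -0.02 -0.04] w 0.0602
x [ 0.001 -0.    -1.   ] y [ 0.997 -0.082  0.001] jaw yaw -4.71
[([274.6, 98.8], [268, 93, 14, 12, 112]), ([114.1, 230.2], [92, 210, 45, 41, 1382]), ([457.7, 289.3], [436, 271, 45, 38, 1220])] [([266.8, 88.9], [262, 84, 11, 11, 111])]
```

View pics/w22z.png

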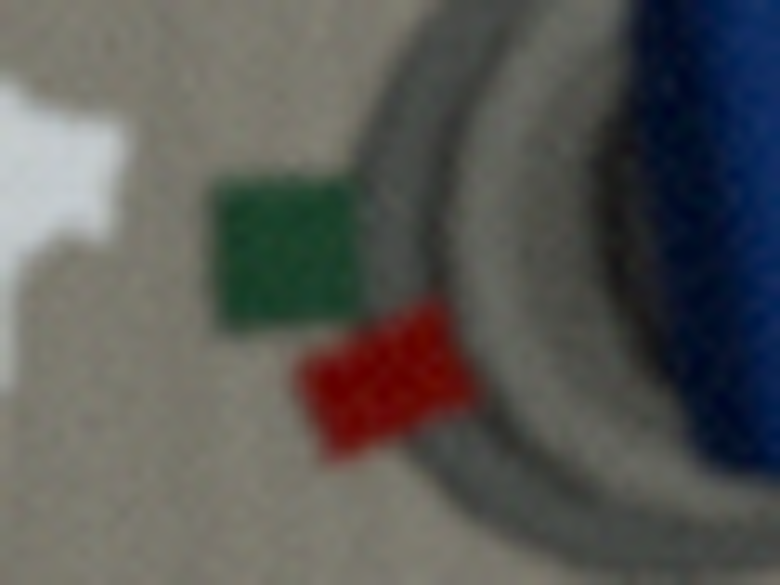

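The gap has shrunk to about 1 px. I'll lower the camera to measure the angle between tab and lug better. By the given sizes it should be about 20° at contact.

{"api": "move_arm", "payload": {
  "motion": "0.06 0.010 0 -0.030 0;0.06 0 0 -0.030 0;0.06 0 0 -0.030 0;0.06 0 0 0 0;0.06 0 0 0 0;0.06 0 0 0 0"
}}

```text
clock: 28.85
tool_pos: [0.522, -0.1438, 0.1312]
tool_rot: [0.48, 0.52, 0.479, -0.519]
force: [-0.0, 0.2, 0.5]
width: 0.0597
```

Run:
```python
from h import *
s=st()
cs=[cap("wrist") for _ in range(4)]
w=cs[-1]; w["bgr"]=np.mean([c["bgr"].astype(float) for c in cs],0).astype(np.uint8)
cv2.imwrite("pics/w23.png",w["bgr"])
r=blobs(mask(w,[(0,6),(174,180)],100,40,(200,0,330,140)),10);g=blobs(mask(w,[(40,85)],70,25,(200,0,330,140)),30);print(r,g)
cx,cy=[int(v) for v in r[0][0]]
zoom(w,(max(cx-30,0),max(cy-30,0),cx+30,cy+20),13,"w23z");print(cx,cy)
```

```text
t 28.85 pos [ 0.522  -0.1438  0.1312] F [-0.   0.2  0.5] T [0.04 0.05 0.01] w 0.0597
x [ 0.002 -0.001 -1.   ] y [ 0.997 -0.08   0.002] jaw yaw -4.6
[([268.2, 99.7], [259, 91, 20, 18, 220])] [([257.8, 86.0], [251, 79, 15, 15, 219])]
268 99
```

View pics/w23z.png

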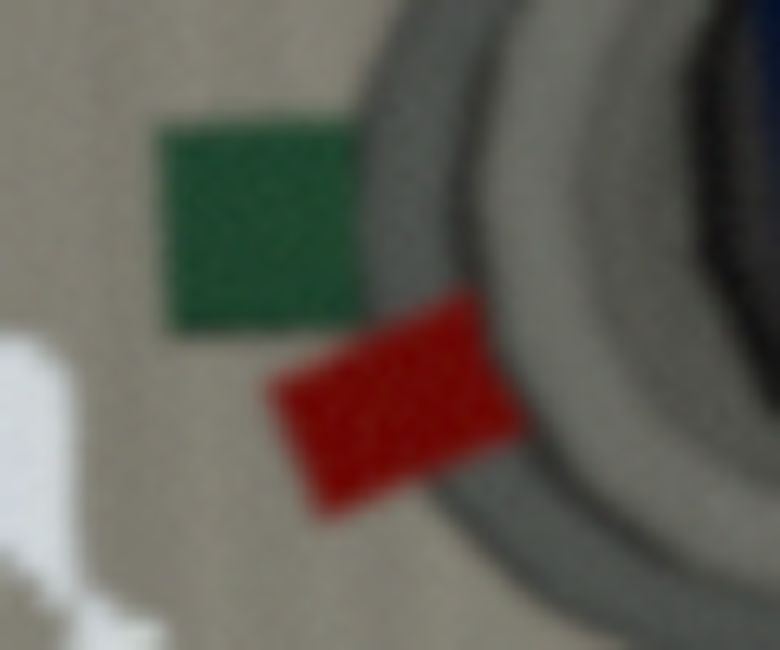

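At this range the lug's inner corner (365,328) and the red edge (about y 339 there) are within about 0.6 mm, or 1°. That is at the limit of picture blur and agrees with the stop at 2.8 rad. Moving clear for the final checks of key depth, cover and bystanders.

{"api": "move_arm", "payload": {
  "motion": "0.06 -0.005 -0.010 0.030 0;0.06 -0.010 -0.010 0.040 0;0.06 -0.025 -0.020 0.040 0;0.06 -0.030 -0.020 0.040 0;0.06 -0.030 -0.030 0.010 0;0.06 -0.030 -0.030 0 0;0.06 -0.020 -0.020 0 0;0.06 0 0 0 0;0.06 0 0 0 0"
}}

```text
clock: 29.95
tool_pos: [0.3737, -0.2818, 0.2859]
tool_rot: [0.48, 0.52, 0.479, -0.52]
force: [1.0, 0.6, 0.5]
width: 0.0601
```

Run:
```python
from h import *
s=st();t=cap("top","top24");c=cap("scene","scene24");zoom(c,(210,130,360,250),5,"s24z")
def dot(c,roi):
    x0,y0,x1,y1=roi;m=mask(c,[(100,130)],90,40,roi)
    ct=max(cv2.findContours(m,cv2.RETR_EXTERNAL,cv2.CHAIN_APPROX_NONE)[0],key=cv2.contourArea)
    M=cv2.moments(cv2.convexHull(ct));return (M["m10"]/M["m00"],M["m01"]/M["m00"])
a=dot(t,(225,170,260,205));b=dot(c,(250,170,310,225));print(a,b)
print("key now",tri(t,a,c,b))
print("blue hanging earlier gave z .131 for .135")
for nm,u1,hu,rt,rs in (("orange",0,[(5,15)],(300,205,330,235),(195,150,235,185)),("jarA",0,[(0,4),(174,180)],(260,240,295,270),(235,145,265,170)),("jarC",0,[(0,4),(174,180)],(295,125,330,160),(180,215,210,240)),("jarB",0,[(0,4),(174,180)],(105,238,135,262),(375,165,400,185))):
    A=max(blobs(mask(t,hu,90,40,rt)),key=lambda q:q[1][4])[0];B=max(blobs(mask(c,hu,90,40,rs)),key=lambda q:q[1][4])[0];print(nm,A,B,np.round(tri(t,A,c,B)[0],4))
```

```text
t 29.95 pos [ 0.3737 -0.2818  0.2859] F [1.  0.6 0.5] T [-0.01  0.   -0.05] w 0.0601
x [ 0.001 -0.    -1.   ] y [ 0.997 -0.081  0.001] jaw yaw -4.63
(238.9398625429553, 188.42611683848796) (278.38184663536776, 193.41784037558685)
key now (array([ 0.56686669, -0.05628209,  0.12978297]), np.float64(0.0005407198706878554))
blue hanging earlier gave z .131 for .135
orange [314.4, 218.7] [214.5, 166.1] [ 0.4755 -0.2997  0.1314]
jarA [277.4, 256.1] [252.0, 157.0] [ 0.3543 -0.186   0.0945]
jarC [312.1, 141.6] [195.2, 228.3] [ 0.7391 -0.2969  0.0929]
jarB [120.5, 251.0] [390.1, 175.1] [0.3533 0.3307 0.0937]
```

View pics/s24z.png

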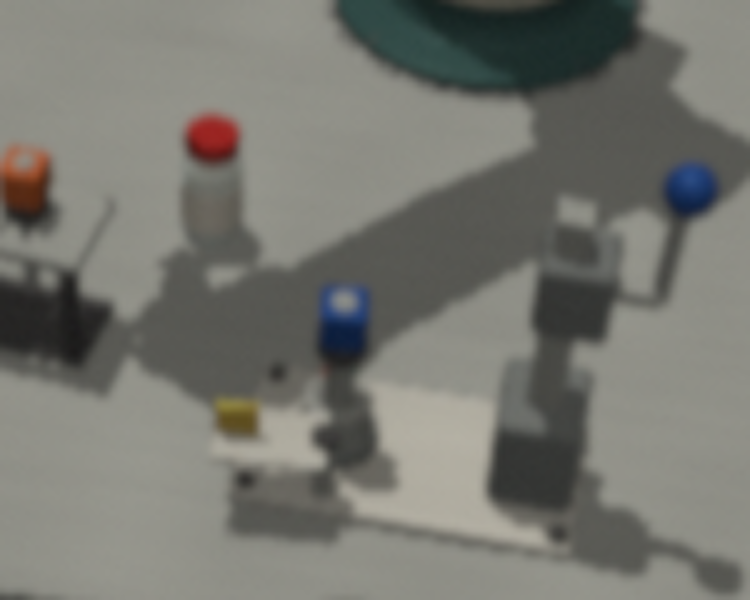

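View pics/top24.png

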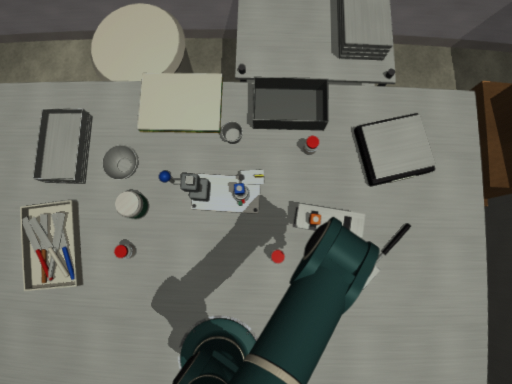

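Run:
```python
from h import *
t=cap("top");c=cap("scene")
def dot(c,roi,hue=[(100,130)]):
    m=mask(c,hue,90,40,roi)
    ct=max(cv2.findContours(m,cv2.RETR_EXTERNAL,cv2.CHAIN_APPROX_NONE)[0],key=cv2.contourArea)
    M=cv2.moments(cv2.convexHull(ct));return (M["m10"]/M["m00"],M["m01"]/M["m00"])
a=dot(t,(225,170,260,205));b=dot(c,(250,170,310,225));print("now",tri(t,a,c,b)[0])
t0=dict(t,bgr=cv2.imread("pics/top0.png"));c0=dict(c,bgr=cv2.imread("pics/scene0.png"))
a=dot(t0,(335,210,362,240));b=dot(c0,(175,145,200,175));print("hanging",tri(t0,a,c0,b))
print("orange now",tri(t,dot(t,(300,205,330,235),[(5,15)]),c,dot(c,(195,150,235,185),[(5,15)])))
# cover angle
y=max(blobs(mask(t,[(20,34)],90,60,(240,165,275,190))),key=lambda q:q[1][4])[0];p=onz(t,y,.085)[:2];d=p-np.array([.6161,-.057]);print("cover",(np.arctan2(d[1],d[0])%(2*np.pi))-np.radians(177.9),np.linalg.norm(d))
```

```text
now [ 0.56673061 -0.05631042  0.12951316]
hanging (array([ 0.46003331, -0.40880212,  0.13347057]), np.float64(0.0023524337314233053))
orange now (array([ 0.47544743, -0.2997356 ,  0.13333768]), np.float64(0.0004666772449145631))
cover 1.6653280099403625 0.06244814582869081
```

Run:
```python
from h import *
# orientation of the tab in saved w23 (tool yaw -4.6): use the wrist intrinsics and the pose then
w=cap("wrist");s=readout.read_state()
E=np.array(w["extrinsics"]);T=np.array([.522,-.1438,.1312])-np.array(s["tool_pos"])
E[:3,3]+=T; w["extrinsics"]=E; w["bgr"]=cv2.imread("pics/w23.png")
for nm,hu,sat,v,z in(("tab",[(0,6),(174,180)],110,60,.045),("lug",[(40,95)],60,25,.048)):
    m=mask(w,hu,sat,v,(235,60,300,130));k=max(cv2.findContours(m,cv2.RETR_EXTERNAL,cv2.CHAIN_APPROX_NONE)[0],key=cv2.contourArea)
    W=np.array([onz(w,p[0].astype(float),z)[:2] for p in k],np.float32);r=cv2.minAreaRect(W);print(nm,r)
```

```text
tab ((0.5385146141052246, -0.06568831950426102), (0.013653057627379894, 0.00917754229158163), 17.972366333007812)
lug ((0.5313831567764282, -0.054732728749513626), (0.0108357984572649, 0.010769803076982498), 85.48688507080078)
```

The tab axis measures 198.0° in the world, against 197.5° for the 2.8 rad stop, so the screw is at about 2.79 rad. Key height, cover and the neighbouring objects also check out. Handing in.

Run:
```python
from h import *
st();print(job.finish_job())
```

```text
t 30.2 pos [ 0.3743 -0.281   0.2853] F [ 0.6 -0.3  0.5] T [-0.06  0.04 -0.04] w 0.0601
x [-0.  0. -1.] y [ 0.997 -0.078 -0.   ] jaw yaw -4.49
the job is handed in; nothing more can be done
None
```

I carried out the job in the order asked and handed it in at 30.2 s. The clamp screw is on its stop, with the blue key left standing in the socket and the gripper clear of everything.

- **Cover:** I pushed the yellow tab aside first. The last check puts the cover at about 1.67 rad.
- **Key:** It dropped into the hexagon on the first try and met the floor at the expected height, about 17 N. At the end its grip is centred about 131 mm above the bench, where 130 mm means fully down.
- **Screw:** I turned it clockwise by the key until the torque rose to about 0.65 N m, well above the 0.2 N m it needs to turn. Backing off to relieve the key then dragged the screw back a few degrees, and a close-up showed a gap of about 2 mm between tab and stop. I regrasped, drove it onto the stop again to about 0.67 N m and let go without turning back.
- **Final screw angle:** The tab measures 198.0° against 197.5° expected, so about 2.79 rad. The last close-up still shows up to 0.6 mm between tab and stop, within the picture's blur. A rougher reading, taken before I regrasped, gave 2.68 rad.
- **Everything else:** The orange key and all three jars measured within about 1 mm of where they started. The can, cup, bowl and spatula I only checked by eye in the top view.

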